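# Seat a rock core in the vee fixture and swing the hold-down over it

## Robot

A 7-joint arm with a two-finger parallel gripper is mounted at the origin on the work surface. World frame = base frame: x ahead of the robot, y to its left, z up, the work surface at z = 0. Lengths are in m, angles in rad, forces in N, time in s.
With the tool pointing down it reaches from about 0.425 to 0.95 m from the base axis. Payload 4.7 kg.
Tool frame: the origin (TCP) lies midway between the tips of the shut fingers; the grasp point (between the pads) lies 19 mm behind it; z points along the fingers, y is the direction in which the jaws open and shut (so a half turn about z gives the same grasp; the last joint's range is limited). The gripper opens to 87 mm and grips with 3 to 60 N. Pads are 19 mm wide; open, the fingers measure 117 mm over their backs; the gripper's body (75 mm by 190 mm) begins 51 mm behind the grasp point.
Start: joints at [1.254, 0.469, -0.049, 1.532, 0.024, 1.141, -0.082], TCP at [0.192, -0.647, 0.223] pointing down, gripper open.
Joint ranges: [-2.59, 2.59], [-0.33, 1.99], [-1.39, 1.29], [0.1, 2.45], [-1.04, 4.18], [0.21, 1.99], [-2.66, 2.66]. Speed limits (rad/s): [2.57, 2.57, 3.14, 3.14, 3.14, 3.14, 3.14].

## Interface

Orientations are given as a 3x3 rotation matrix whose columns are the frame's x, y, z axes.
In Python, from station import robot gives the robot as it stands. The module is installed in compiled form; this text tells all that it offers.
- The arm moves only by the tool arm_command, never from a script. Its argument "commands" is a list of rows, each an object of numbers: "x", "y", "z": the shift along the tool's x, y, z normalised to -1 to 1, where 1 is 0.15 m; "rx", "ry", "rz": the turn, a rotation vector about the tool's x, y, z normalised to -1 to 1, where 1 is pi rad. In form: [{"x": .., "y": .., "z": .., "rx": .., "ry": .., "rz": ..}, ...]. A call has 1 to 8 rows; each row is the pose to reach, as a shift and turn from the pose commanded when the call began, along the tool's axes at that moment, turning the shorter way round; what a row does not reach only later rows make up. A row lasts 1/12 s, in which the tool goes at most 41.7 mm and 7.16 degrees, less where a joint would pass 70% of its speed; a pose out of reach is approached as far as the arm can. A call with a number of a shift or a turn outside -1 to 1 is refused whole. A call with a gripper value outside its range is refused whole. "gripper" is the gripper's target within -1 to 1 (fully open at 1, half-way at 0, shut at -1), set as the call begins (left out, the last holds). The fingers move at their own pace and stop on an object; "grip_force" is the grip in N (left out, the last holds). Time passes only in rows, so rows that repeat a pose let the fingers close. It gives the time, the measured TCP pose, the force and the opening at its end, in the units of the state.
- robot.state(): the state, without advancing time (a new reading comes with each control period).
- robot.get_image(name): name is "scene" or "top" or "wrist"; returns (picture, depth): 480x640x3 uint8, red, green, blue; 480x640 float32, m along the optical axis (not along the pixel's ray), 0 where there is no reading.
- robot.camera_model(name): a dict with "fov_y" (degrees; the focal length in pixels is half the picture's height over the tangent of half this angle, whatever the lens; pixels are square), "cx", "cy" (the principal point, pixels), "R" (3x3) and "t" (3): a world point X has camera coordinates R X + t; the wrist camera has in their place "hand_eye" (4x4, takes a point from camera to tool coordinates, whose origin is the TCP and whose axes are the flange's). Camera axes: x right, y down, z forward; pixel columns grow to the right and rows downward; lengths in m; the calibration is good to about 2 mm. The wrist camera is an equidistant fisheye: a pixel r from the principal point sees the ray r / f radians off the axis. A picture is of the moment at which its call begins: read the wrist's pose just before it. camera_model takes no time and is no camera call.
- robot.sign_off(): hands the job in, once; it reports no verdict.
The state is a dict: "t": time; "joints": joint angles; "joint_vel": joint speeds; "effort": joint torques, N m; "position": TCP position; "orientation": TCP orientation; "contact_force": force on the tool from outside, world axes, zero at the start; "wrist_torque": the same for the moment, N m; "width": opening from 0.0 (shut) to 1.0 (fully open).
Only numpy, scipy, OpenCV 4.12 (cv2) and the standard library are available. Lean on these libraries where they do the work, as an engineer would, in place of code of your own. Each camera call takes 0.05 s, during which the arm holds its last target. There are 200 camera calls.

## Task

Stand the loose slim tall rock core upright on the plate of the vee fixture, in front of the vee, and slide it back into the vee, pressing firmly but gently, until it bears on both steel cheeks at the same time. Then, with the core still seated, swing the hold-down arm over so that its rubber foot rests on top of the core, and let go. Do not knock the core over or move the other things on the bench.

Things in the scene. Friction and masses are not known exactly. Their poses are not given: they have to be found in the camera images.
- core: The core to load: plain grey rock cylinder, 42 mm diameter, 84 mm tall, about 0.3 kg, standing upright on the bench. Origin: centre of its lower face, z along its axis. Two other cores stand nearby, one thicker and taller, one of the same diameter but only 40 mm tall; three standing places are shared among them.
- core_big: Bystander: thicker rock core, 54 mm diameter, 108 mm tall, upright. Origin: centre of its lower face. Leave alone.
- core_short: Bystander: short rock core, 42 mm diameter, 40 mm tall, upright. Origin: centre of its lower face. Leave alone.
- jar: Bystander: amber glass jar, 56 mm diameter, 75 mm tall. Origin: centre of its underside. Leave alone.
- brush: Bystander: brush, 170 mm long, lying. Leave alone.
- hammer: Bystander: geologist's hammer, lying, 300 mm long. Leave alone.
- wash_bottle: Bystander: white wash bottle, 60 mm diameter, 175 mm tall. Origin: centre of its underside. Leave alone.
- sieve: Bystander: small brass sieve, 100 mm diameter, 42 mm tall. Origin: centre of its underside. Leave alone.
- caliper: Bystander: caliper, lying, 230 mm long. Leave alone.
- fixture: The vee fixture, bolted to the bench: grey plate 210 mm (its x) by 130 mm (its y), 12 mm thick. Origin: centre of the plate's underside; x points from the open front to the vee, y to the left cheek, z up. The plate in front of the vee is clear and flat. Behind the vee, centred at x = +85 mm, two upright ears 128 mm high carry the hinge of the hold-down arm.
- vee_left: Left (+y) steel cheek of the vee: upright ground face 60 mm high on the plate, at 45 degrees to the fixture's x axis. The two cheeks make a 90 degree vee opening to the fixture's -x, 67 mm wide at its mouth (x = +16 mm). Frame as fixture. Over 15 N on one cheek chips the core; under a firm push (8 to 12 N) the core grips hand and cheek: it can hang on one cheek and must be worked sideways.
- vee_right: Right (-y) cheek, the mirror image. Origin and axes as fixture.
- vee_seat (a point): Point on the top face of the plate (12 mm above the bench) where the centre of the core's lower face lies when the core bears on both cheeks: x = +20 mm, y = 0, z = +12 mm in the fixture frame. Axes as fixture.
- clamp (a joint): Hold-down arm, a bar 14 mm wide, 10 mm thick, hinged about the fixture's y axis at x = +85, z = 118 mm of its frame; rad. 1.75: thrown back on its stop, 10 degrees behind upright, where it starts and stays by its weight. About 0: level, pointing to the fixture's -x, foot on a seated core. Pushed forward past upright (1.57) it sinks slowly by itself (damped hinge; 1 to 4 N at the handle).
- clamp_grip (a point): Middle of the black round handle (18 mm diameter, 45 mm long along the arm) at the arm's free end, 125 mm from the hinge axis; the arm ends 143 mm from the hinge axis. x of this frame points along the arm towards the hinge.
- foot: Rubber foot under the arm, 20 mm diameter, 65 mm from the hinge axis, its pad 22 mm below the arm's centre line. Origin: on the arm's centre line above the pad; axes as the arm.
Things that resemble listed ones, but are neither listed nor needed, are in the scene too. Leave any yellow look-alike of the core alone.

How it is judged:
By the outcome, as a careful person would: the job done as asked, in the order asked, and still so for the second after the job is handed in, with the robot touching nothing.
It also fails if it takes over 72 s, if anything falls off the work surface, if the arm or the gripper's body presses on something with over 40 N, if the wrist force passes 120 N, or if a joint passes its speed limit or range.

## Working session

There is one attempt and no reset: what is moved stays moved. The work goes in short steps, Python scripts to look and compute and a tool call to move; the robot and the scene stay as the last step left them, time stands still between calls to the robot, and variables do not carry over. Pictures are saved under pics/ and viewed, about 8 in all and at most 12, crops included, and the job is handed in when it is done.

Besides the shell and the picture viewer there is one more tool, called after "Request:" as name(argument=value, ...) on one line, values as JSON. arm_command: Moves the arm, as the interface text tells. Its arguments: {"type":"object","properties":{"commands":{"type":"array","items":{"type":"object","properties":{"x":{"type":"number"},"y":{"type":"number"},"z":{"type":"number"},"rx":{"type":"number"},"ry":{"type":"number"},"rz":{"type":"number"}}}},"gripper":{"type":"number"},"grip_force":{"type":"number"}},"required":["commands"]}

```bash
mkdir -p pics
cat > h.py <<'E'
import numpy as np, cv2
from station import robot
def cam(n):
    m=robot.camera_model(n); f=240/np.tan(np.radians(m["fov_y"])/2); return m,f
def cloud(n,depth):
    m,f=cam(n); v,u=np.mgrid[0:480,0:640]
    P=np.stack([(u-m["cx"])/f*depth,(v-m["cy"])/f*depth,depth],-1)
    R=np.array(m["R"]);t=np.array(m["t"])
    return (P-t)@R
def ray(n,u,v,z):
    m,f=cam(n);R=np.array(m["R"]);t=np.array(m["t"])
    d=R.T@np.array([(u-m["cx"])/f,(v-m["cy"])/f,1]);o=-R.T@t
    return o+d*(z-o[2])/d[2]
def save(n,name):
    im,d=robot.get_image(n);cv2.imwrite(f"pics/{name}.png",im[:,:,::-1]);np.save(f"pics/{name}.npy",d);return im,d
def st():
    s=robot.state();print({k:np.round(s[k],4).tolist() for k in("t","joints","position","orientation","contact_force","width")})
E
python3 - <<'E'
from h import *
for n in("scene","top"):
    save(n,n);m,f=cam(n);print(n,f,m["cx"],m["cy"],"cam at",-np.array(m["R"]).T@np.array(m["t"]))
st()
print(robot.camera_model("wrist"))
E
```

```text
scene 516.0301770419841 317.7851970753389 241.61765695429537 cam at [ 1.06318783 -0.8689372   0.95275593]
top 624.5342504476739 314.1822688912136 246.78832169750368 cam at [ 2.71576981e-01 -2.04815087e-04  1.48130306e+00]
{'t': 0.1, 'joints': [1.2541, 0.4693, -0.0486, 1.5336, 0.0241, 1.141, -0.0823], 'position': [0.1915, -0.6467, 0.2216], 'orientation': [[0.9589, 0.2839, -0.0006], [0.2839, -0.9589, 0.0016], [-0.0001, -0.0017, -1.0]], 'contact_force': [0.7002, -1.1619, 0.1452], 'width': 1.0011}
{'fov_y': 65.70646984690485, 'cx': 313.68372723669677, 'cy': 240.2593340014923, 'hand_eye': array([[ 3.57696593e-04, -9.70792042e-01, -2.39922246e-01,
         6.55258018e-02],
       [ 9.99999796e-01,  4.74140464e-04, -4.27618825e-04,
        -2.77627964e-04],
       [ 5.28885797e-04, -2.39922044e-01,  9.70792013e-01,
        -1.61696636e-01],
       [ 0.00000000e+00,  0.00000000e+00,  0.00000000e+00,
         1.00000000e+00]])}
```

View pics/scene.png

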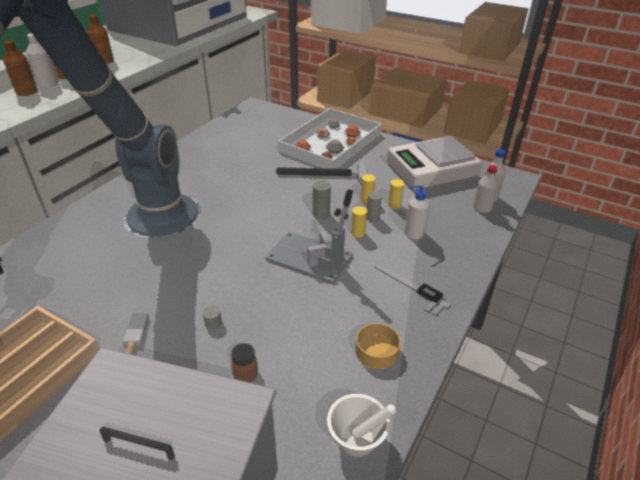

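View pics/top.png

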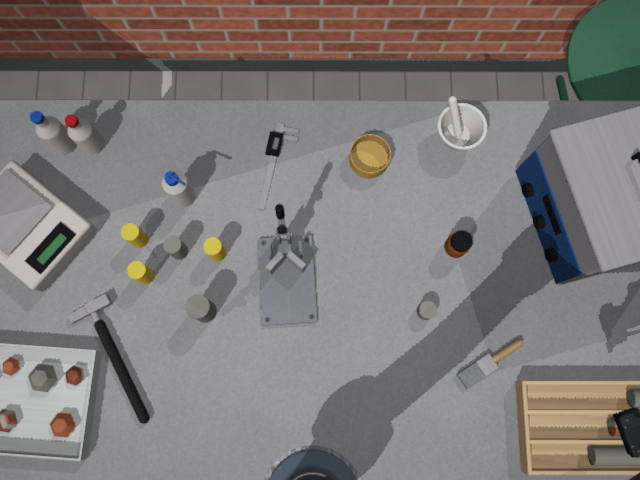

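The scene view shows the slim core at about (374,207) among three yellow look-alikes, the big core at (321,199) and the fixture at (310,255). In the top view the slim core is at (175,247), the big one at (199,308), the short one at (427,310), and the plate spans (259–316, 235–325) with its vee facing the robot. Next I'll measure them.

Run:
```python
from h import *
im=cv2.imread("pics/top.png");d=np.load("pics/top.npy");C=cloud("top",d)
def top(name,u0,v0,zlo,zhi,r=20):
    P=C[v0-r:v0+r,u0-r:u0+r].reshape(-1,3);P=P[(P[:,2]>zlo)&(P[:,2]<zhi)]
    c=(P[:,:2].max(0)+P[:,:2].min(0))/2
    print(name,len(P),P.mean(0).round(4),"box",c.round(4),np.ptp(P[:,:2],axis=0).round(4),"z",np.median(P[:,2]).round(4))
top("core",175,245,.075,.095)
top("big",199,307,.098,.118,25)
top("short",427,310,.03,.05)
for n,u,v in(("y1",135,235),("y2",141,272),("y3",214,249)): top(n,u,v,.05,.12,16)
top("bottle",175,185,.05,.25,25)
print("bench z",np.median(C[330:360,230:300,2]))
# plate
m=((C[...,2]>.008)&(C[...,2]<.017)).astype(np.uint8);m[:225]=0;m[335:]=0;m[:,:250]=0;m[:,330:]=0
cs,_=cv2.findContours(m,0,2);c=max(cs,key=cv2.contourArea)
P=C[c[:,0,1],c[:,0,0]][:,:2]
rr=cv2.minAreaRect((P*1000).astype(np.float32));print("plate",rr,cv2.boxPoints(rr))
# pixel crop enlarged of the fixture
crop=cv2.resize(im[195:335,150:330],None,fx=4.2,fy=4.2,interpolation=cv2.INTER_CUBIC);cv2.imwrite("pics/crop1.png",crop)
for z in range(2,28,2): 
    P=C[195:330,250:325].reshape(-1,3);q=P[(P[:,2]>z/100)&(P[:,2]<z/100+.02)]
    if len(q): print(z,len(q),q.min(0).round(3),q.max(0).round(3))
```

```text
core 271 [0.566  0.3205 0.0836] box [0.5661 0.3219] [0.042  0.0426] z 0.0838
big 479 [0.4216 0.2527 0.1078] box [0.422  0.2529] [0.0531 0.0532] z 0.1078
short 262 [ 0.4226 -0.2662  0.0399] box [ 0.4219 -0.2669] [0.0404 0.0426] z 0.0398
y1 336 [0.5935 0.4163 0.0795] box [0.5953 0.4188] [0.042  0.0426] z 0.0826
y2 337 [0.5054 0.3963 0.0801] box [0.5068 0.399 ] [0.0411 0.042 ] z 0.0828
y3 313 [0.5605 0.2272 0.0808] box [0.5617 0.2287] [0.0409 0.0413] z 0.0833
bottle 725 [0.6956 0.3097 0.1155] box [0.7046 0.3115] [0.0599 0.0671] z 0.1165
bench z 0.00011054500684996312
plate ((496.5517578125, 59.89286804199219), (211.1974334716797, 130.65309143066406), 3.8652985095977783) [[386.78952  117.9523  ]
 [395.59695  -12.403598]
 [606.31396    1.833435]
 [597.5066   132.18933 ]]
2 106 [0.389 0.001 0.02 ] [0.599 0.121 0.04 ]
4 154 [0.509 0.015 0.04 ] [0.588 0.106 0.06 ]
6 419 [0.508 0.017 0.06 ] [0.577 0.107 0.08 ]
8 14 [0.568 0.051 0.083] [0.583 0.079 0.1  ]
10 26 [0.568 0.048 0.1  ] [0.584 0.084 0.12 ]
12 97 [0.568 0.048 0.121] [0.593 0.084 0.136]
16 10 [0.571 0.059 0.171] [0.592 0.072 0.179]
18 89 [0.57  0.056 0.181] [0.592 0.074 0.2  ]
20 25 [0.591 0.06  0.201] [0.598 0.074 0.22 ]
22 31 [0.591 0.059 0.22 ] [0.603 0.076 0.24 ]
24 69 [0.596 0.059 0.24 ] [0.614 0.077 0.26 ]
26 15 [0.597 0.06  0.26 ] [0.612 0.074 0.263]
```

View pics/crop1.png

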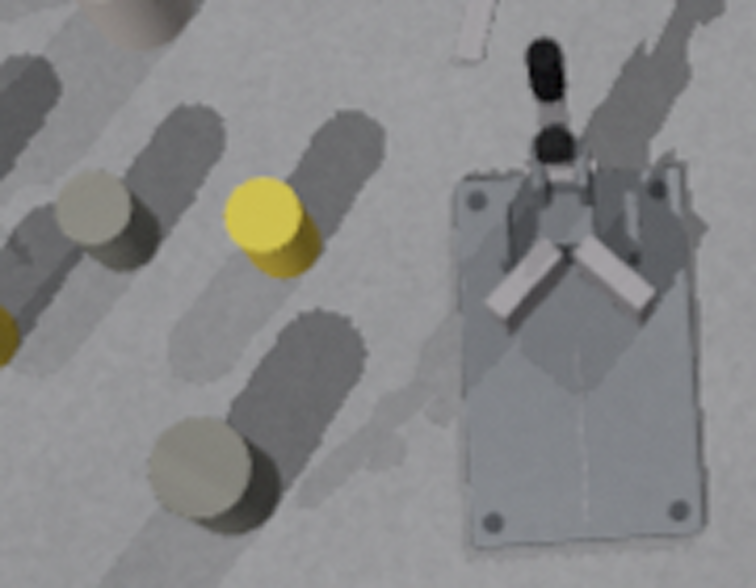

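The core is at (0.566, 0.321). The fixture is at (0.4966, 0.0599) with a yaw of 3.9°, so the seat is at (0.5166, 0.0613), and the hinge position agrees with this. I'll carry with tool x towards −x (yaw 184°), so the jaws lie along the fixture's y and the camera faces away from the clamp.

Request:
arm_command(commands=[{"x": 0.95,"y": -0.62,"z": -0.73,"rz": -0.31},{"x": 0.95,"y": -0.62,"z": -0.73,"rz": -0.31},{"x": 0.95,"y": -0.62,"z": -0.73,"rz": -0.31},{"x": 0.95,"y": -0.62,"z": -0.73,"rz": -0.31},{"x": 0.95,"y": -0.62,"z": -0.73,"rz": -0.31},{"x": 0.95,"y": -0.62,"z": -0.73,"rz": -0.31},{"x": 0.95,"y": -0.62,"z": -0.73,"rz": -0.31},{"x": 0.95,"y": -0.62,"z": -0.73,"rz": -0.31}], gripper=0.45, grip_force=20)

```text
invalid input
```

```bash
cat >> h.py <<'E'
from scipy.spatial.transform import Rotation as Ro
YAW=np.radians(3.87); FO=np.array([.4966,.0599,0]); FR=Ro.from_euler("z",YAW).as_matrix()
def fx(x,y,z): return FO+FR@np.array([x,y,z])
def down(yawdeg):
    a=np.radians(yawdeg);x=np.array([np.cos(a),np.sin(a),0]);z=np.array([0,0,-1.]);return np.stack([x,np.cross(z,x),z],1)
def plan(p,yaw=183.87):
    s=robot.state();R=np.array(s["orientation"]);d=R.T@(np.array(p)-s["position"])/.15
    r=Ro.from_matrix(R.T@down(yaw)).as_rotvec()/np.pi
    print("shift",d.round(3),"turn",r.round(4))
E
python3 -c "
from h import *
st();plan([.566,.3215,.30])"
```

```text
{'t': 0.1, 'joints': [1.2541, 0.4693, -0.0486, 1.5336, 0.0241, 1.141, -0.0823], 'position': [0.1915, -0.6467, 0.2216], 'orientation': [[0.9589, 0.2839, -0.0006], [0.2839, -0.9589, 0.0016], [-0.0001, -0.0017, -1.0]], 'contact_force': [0.7002, -1.1619, 0.1452], 'width': 1.0011}
shift [ 4.227 -5.481 -0.513] turn [-1.000e-04 -8.000e-04 -9.299e-01]
```

Request:
arm_command(commands=[{"x": 0.95,"y": -0.62,"z": -0.73,"rx": 0,"ry": 0,"rz": -0.31},{"x": 0.95,"y": -0.62,"z": -0.73,"rx": 0,"ry": 0,"rz": -0.31},{"x": 0.95,"y": -0.62,"z": -0.73,"rx": 0,"ry": 0,"rz": -0.31},{"x": 0.95,"y": -0.62,"z": -0.73,"rx": 0,"ry": 0,"rz": -0.31},{"x": 0.95,"y": -0.62,"z": -0.73,"rx": 0,"ry": 0,"rz": -0.31},{"x": 0.95,"y": -0.62,"z": -0.73,"rx": 0,"ry": 0,"rz": -0.31},{"x": 0.95,"y": -0.62,"z": -0.73,"rx": 0,"ry": 0,"rz": -0.31},{"x": 0.95,"y": -0.62,"z": -0.73,"rx": 0,"ry": 0,"rz": -0.31}], gripper=0.45, grip_force=20)

```text
t: 0.77
position: [0.3024, -0.5169, 0.3323]
orientation: [[0.297, 0.955, -0.0], [0.955, -0.297, -0.0], [-0.0, 0.0, -1.0]]
contact_force: [0.5, -0.2, -0.4]
width: 0.727
```

```bash
python3 -c "
from h import *
st();plan([.566,.3215,.30])"
```

```text
{'t': 0.7667, 'joints': [1.1897, 0.2859, -0.2823, 1.5589, 0.0818, 1.3081, 0.5953], 'position': [0.3024, -0.5169, 0.3323], 'orientation': [[0.2971, 0.9548, -0.0], [0.9548, -0.2971, -0.0005], [-0.0005, 0.0001, -1.0]], 'contact_force': [0.4568, -0.1861, -0.3823], 'width': 0.7268}
shift [5.859 0.017 0.213] turn [-1.000e-04  1.000e-04 -6.175e-01]
```

Request:
arm_command(commands=[{"x": 1,"y": 0.7,"z": 0,"rx": 0,"ry": 0,"rz": -0.31},{"x": 1,"y": 0.7,"z": 0,"rx": 0,"ry": 0,"rz": -0.31},{"x": 1,"y": 0.7,"z": 0,"rx": 0,"ry": 0,"rz": -0.31},{"x": 1,"y": 0.7,"z": 0,"rx": 0,"ry": 0,"rz": -0.31},{"x": 1,"y": 0.7,"z": 0,"rx": 0,"ry": 0,"rz": -0.31},{"x": 1,"y": 0.7,"z": 0,"rx": 0,"ry": 0,"rz": -0.31},{"x": 1,"y": 0.7,"z": 0,"rx": 0,"ry": 0,"rz": -0.31},{"x": 1,"y": 0.7,"z": 0,"rx": 0,"ry": 0,"rz": -0.31}])

```text
t: 1.43
position: [0.4478, -0.406, 0.3314]
orientation: [[-0.622, 0.783, -0.001], [0.783, 0.622, 0.001], [0.001, -0.0, -1.0]]
contact_force: [-0.7, -0.5, 0.3]
width: 0.724
```

```bash
python3 -c "
from h import *
st();plan([.566,.3215,.30])"
```

```text
{'t': 1.4333, 'joints': [1.0607, 0.3262, -0.5223, 1.5356, 0.1655, 1.3252, 1.1927], 'position': [0.4478, -0.406, 0.3314], 'orientation': [[-0.6225, 0.7826, -0.0009], [0.7826, 0.6225, 0.0007], [0.0011, -0.0003, -1.0]], 'contact_force': [-0.7247, -0.4794, 0.3218], 'width': 0.7239}
shift [3.305 3.636 0.212] turn [ 1.000e-04 -4.000e-04 -3.076e-01]
```

Request:
arm_command(commands=[{"x": 1,"y": 1,"z": 0,"rx": 0,"ry": 0,"rz": -0.308},{"x": 1,"y": 1,"z": 0,"rx": 0,"ry": 0,"rz": -0.308},{"x": 1,"y": 1,"z": 0,"rx": 0,"ry": 0,"rz": -0.308},{"x": 1,"y": 1,"z": 0,"rx": 0,"ry": 0,"rz": -0.308},{"x": 1,"y": 1,"z": 0,"rx": 0,"ry": 0,"rz": -0.308},{"x": 1,"y": 1,"z": 0,"rx": 0,"ry": 0,"rz": -0.308},{"x": 1,"y": 1,"z": 0,"rx": 0,"ry": 0,"rz": -0.308},{"x": 1,"y": 1,"z": 0,"rx": 0,"ry": 0,"rz": -0.308}])

```text
t: 2.1
position: [0.4729, -0.1948, 0.3319]
orientation: [[-0.998, -0.07, -0.001], [-0.07, 0.998, -0.001], [0.001, -0.001, -1.0]]
contact_force: [0.8, -0.9, -0.2]
width: 0.725
```

```bash
python3 -c "
from h import *
st();plan([.566,.3215,.30])"
```

```text
{'t': 2.1, 'joints': [0.9859, 0.1899, -0.7809, 1.7271, 0.1398, 1.2819, 1.8146], 'position': [0.4729, -0.1948, 0.3319], 'orientation': [[-0.9976, -0.0697, -0.0005], [-0.0697, 0.9976, -0.0006], [0.0005, -0.0006, -1.0]], 'contact_force': [0.7722, -0.8963, -0.2429], 'width': 0.7255}
shift [-0.859  3.39   0.211] turn [-0.0002 -0.0002  0.0007]
```

Request:
arm_command(commands=[{"x": -0.25,"y": 1,"z": 0,"rx": 0,"ry": 0,"rz": 0},{"x": -0.25,"y": 1,"z": 0,"rx": 0,"ry": 0,"rz": 0},{"x": -0.25,"y": 1,"z": 0,"rx": 0,"ry": 0,"rz": 0},{"x": -0.25,"y": 1,"z": 0,"rx": 0,"ry": 0,"rz": 0}])

```text
t: 2.43
position: [0.501, -0.0401, 0.3321]
orientation: [[-0.998, -0.065, 0.0], [-0.065, 0.998, 0.001], [-0.0, 0.001, -1.0]]
contact_force: [-0.4, -0.1, 0.0]
width: 0.725
```

Request:
arm_command(commands=[{"x": -0.25,"y": 1,"z": 0,"rx": 0,"ry": 0,"rz": 0},{"x": -0.25,"y": 1,"z": 0,"rx": 0,"ry": 0,"rz": 0},{"x": -0.25,"y": 1,"z": 0,"rx": 0,"ry": 0,"rz": 0},{"x": -0.25,"y": 1,"z": 0,"rx": 0,"ry": 0,"rz": 0}])

```text
t: 2.77
position: [0.5289, 0.112, 0.332]
orientation: [[-0.998, -0.065, -0.0], [-0.065, 0.998, 0.001], [-0.0, 0.001, -1.0]]
contact_force: [-0.1, -0.0, 0.4]
width: 0.723
```

```bash
python3 -c "
from h import *
st();plan([.566,.3215,.30])"
```

```text
{'t': 2.7667, 'joints': [0.4682, 0.2867, -0.9349, 1.6623, 0.2363, 1.3125, 1.1277], 'position': [0.5289, 0.112, 0.332], 'orientation': [[-0.9979, -0.0648, -0.0], [-0.0648, 0.9979, 0.0013], [-0.0, 0.0013, -1.0]], 'contact_force': [-0.0696, -0.0483, 0.3725], 'width': 0.7229}
shift [-0.337  1.378  0.215] turn [ 0.0004  0.     -0.0008]
```

Request:
arm_command(commands=[{"x": -0.25,"y": 0.7,"z": 0.2,"rx": 0,"ry": 0,"rz": 0},{"x": -0.25,"y": 0.7,"z": 0.2,"rx": 0,"ry": 0,"rz": 0},{"x": -0.25,"y": 0.7,"z": 0.2,"rx": 0,"ry": 0,"rz": 0}])

```text
t: 3.02
position: [0.5601, 0.218, 0.3008]
orientation: [[-0.998, -0.063, -0.001], [-0.063, 0.998, 0.001], [0.001, 0.001, -1.0]]
contact_force: [-0.3, -0.6, 0.2]
width: 0.725
```

Request:
arm_command(commands=[{"x": -0.09,"y": 0.68,"z": 0,"rx": 0,"ry": 0,"rz": 0},{"x": -0.09,"y": 0.68,"z": 0,"rx": 0,"ry": 0,"rz": 0},{"x": -0.09,"y": 0.68,"z": 0,"rx": 0,"ry": 0,"rz": 0},{"x": -0.09,"y": 0.68,"z": 0,"rx": 0,"ry": 0,"rz": 0}])

```text
t: 3.35
position: [0.565, 0.324, 0.3012]
orientation: [[-0.998, -0.07, -0.003], [-0.07, 0.998, 0.004], [0.002, 0.004, -1.0]]
contact_force: [-0.7, -0.4, 0.1]
width: 0.725
```

```bash
cat >> h.py <<'E'
def wcloud(depth,s):
    """world points of all wrist pixels (fisheye, depth along the axis)"""
    m=robot.camera_model("wrist");f=240/np.tan(np.radians(m["fov_y"])/2)
    v,u=np.mgrid[0:480,0:640];a=u-m["cx"];b=v-m["cy"];r=np.hypot(a,b)+1e-9
    k=np.tan(r/f)/r*depth;P=np.stack([a*k,b*k,depth],-1)
    H=np.array(m["hand_eye"]);return (P@H[:3,:3].T+H[:3,3])@np.array(s["orientation"]).T+s["position"]
E
python3 - <<'E'
from h import *
st();plan([.566,.3215,.20])
s=robot.state();im,d=save("wrist","w1");C=wcloud(d,s)
P=C.reshape(-1,3)
for n,x,y in(("core",.566,.3215),("y3",.562,.229)):
    q=P[(np.hypot(P[:,0]-x,P[:,1]-y)<.035)&(P[:,2]>.078)&(P[:,2]<.09)]
    print(n,len(q),(q.max(0)/2+q.min(0)/2).round(4),np.ptp(q,axis=0).round(3))
E
```

```text
{'t': 3.35, 'joints': [0.004, 0.5187, -0.8936, 1.4547, 0.4016, 1.3601, 0.7329], 'position': [0.565, 0.324, 0.3012], 'orientation': [[-0.9975, -0.0701, -0.0027], [-0.0701, 0.9975, 0.0037], [0.0024, 0.0039, -1.0]], 'contact_force': [-0.6568, -0.3825, 0.0719], 'width': 0.7245}
shift [-0.007 -0.019  0.675] turn [ 0.0012 -0.0008  0.0008]
core 1251 [0.5654 0.3221 0.0819] [0.041 0.041 0.008]
y3 1181 [0.5614 0.2295 0.0819] [0.041 0.042 0.008]
```

View pics/w1.png

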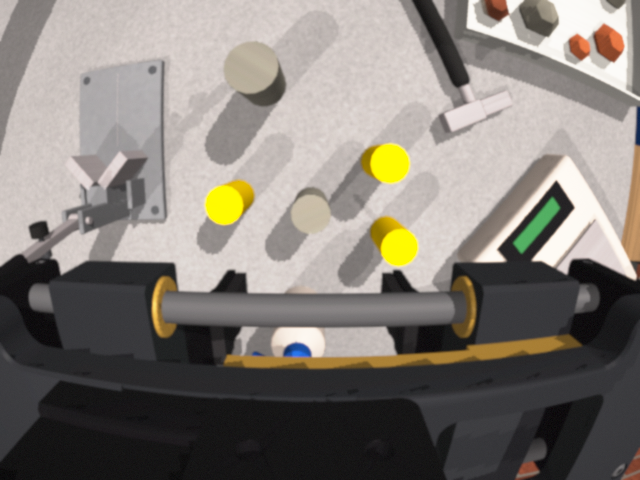

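The wrist view shows the grey core at (311,210), between the yellow cores at (228,203), (387,163) and (397,243). The close measurement agrees within about 1 mm, so I'll descend.

Request:
arm_command(commands=[{"x": 0,"y": -0.012,"z": 0.25,"rx": 0,"ry": 0,"rz": 0},{"x": 0,"y": -0.012,"z": 0.5,"rx": 0,"ry": 0,"rz": 0},{"x": 0,"y": -0.012,"z": 0.75,"rx": 0,"ry": 0,"rz": 0},{"x": 0,"y": -0.012,"z": 0.9,"rx": 0,"ry": 0,"rz": 0},{"x": 0,"y": -0.012,"z": 0.9,"rx": 0,"ry": 0,"rz": 0},{"x": 0,"y": -0.012,"z": 0.9,"rx": 0,"ry": 0,"rz": 0}])

```text
t: 3.9
position: [0.568, 0.3138, 0.1663]
orientation: [[-0.998, -0.06, -0.002], [-0.06, 0.998, -0.002], [0.002, -0.002, -1.0]]
contact_force: [0.2, 0.3, 0.8]
width: 0.722
```

```bash
python3 -c "
from h import *
st();plan([.5656,.322,.067])"
```

```text
{'t': 3.9, 'joints': [-0.0105, 0.6187, -0.8346, 1.6233, 0.4962, 1.1271, 0.658], 'position': [0.568, 0.3138, 0.1663], 'orientation': [[-0.9982, -0.0595, -0.0017], [-0.0595, 0.9982, -0.002], [0.0019, -0.0019, -1.0]], 'contact_force': [0.1798, 0.2887, 0.7501], 'width': 0.7216}
shift [0.011 0.056 0.662] turn [-0.0006 -0.0006 -0.0025]
```

Request:
arm_command(commands=[{"x": 0.011,"y": 0.056,"z": 0.1,"rx": 0,"ry": 0,"rz": -0.002},{"x": 0.011,"y": 0.056,"z": 0.2,"rx": 0,"ry": 0,"rz": -0.002},{"x": 0.011,"y": 0.056,"z": 0.36,"rx": 0,"ry": 0,"rz": -0.002},{"x": 0.011,"y": 0.056,"z": 0.5,"rx": 0,"ry": 0,"rz": -0.002},{"x": 0.011,"y": 0.056,"z": 0.6,"rx": 0,"ry": 0,"rz": -0.002},{"x": 0.011,"y": 0.056,"z": 0.66,"rx": 0,"ry": 0,"rz": -0.002},{"x": 0.011,"y": 0.056,"z": 0.66,"rx": 0,"ry": 0,"rz": -0.002},{"x": 0.011,"y": 0.056,"z": 0.66,"rx": 0,"ry": 0,"rz": -0.002}])

```text
t: 4.57
position: [0.5658, 0.3246, 0.0684]
orientation: [[-0.998, -0.068, 0.0], [-0.068, 0.998, 0.0], [-0.0, 0.0, -1.0]]
contact_force: [0.1, 0.1, 0.5]
width: 0.726
```

```bash
python3 -c "
from h import *
st();plan([.5656,.322,.067])"
```

```text
{'t': 4.5667, 'joints': [-0.0686, 0.7233, -0.7702, 1.6935, 0.5917, 0.9719, 0.5797], 'position': [0.5658, 0.3246, 0.0684], 'orientation': [[-0.9977, -0.068, 0.0004], [-0.068, 0.9977, 0.0005], [-0.0004, 0.0005, -1.0]], 'contact_force': [0.0944, 0.1303, 0.535], 'width': 0.7262}
shift [ 0.002 -0.017  0.009] turn [0.0001 0.0001 0.0002]
```

Request:
arm_command(commands=[{"x": 0,"y": -0.017,"z": 0.008,"rx": 0,"ry": 0,"rz": 0},{"x": 0,"y": -0.017,"z": 0.008,"rx": 0,"ry": 0,"rz": 0},{"x": 0,"y": -0.017,"z": 0.008,"rx": 0,"ry": 0,"rz": 0}])

```text
t: 4.82
position: [0.5664, 0.3217, 0.0679]
orientation: [[-0.998, -0.067, 0.002], [-0.067, 0.998, 0.001], [-0.002, 0.0, -1.0]]
contact_force: [1.7, -0.4, -0.4]
width: 0.723
```

Request:
arm_command(commands=[{"x": 0,"y": 0,"z": 0,"rx": 0,"ry": 0,"rz": 0},{"x": 0,"y": 0,"z": 0,"rx": 0,"ry": 0,"rz": 0},{"x": 0,"y": 0,"z": 0,"rx": 0,"ry": 0,"rz": 0},{"x": 0,"y": 0,"z": 0,"rx": 0,"ry": 0,"rz": 0},{"x": 0,"y": 0,"z": 0,"rx": 0,"ry": 0,"rz": 0},{"x": 0,"y": 0,"z": 0,"rx": 0,"ry": 0,"rz": 0},{"x": 0,"y": 0,"z": 0,"rx": 0,"ry": 0,"rz": 0},{"x": 0,"y": 0,"z": 0,"rx": 0,"ry": 0,"rz": 0}], gripper=-0.4, grip_force=20)

```text
t: 5.48
position: [0.5658, 0.3216, 0.0669]
orientation: [[-0.998, -0.068, 0.0], [-0.068, 0.998, -0.0], [-0.0, -0.0, -1.0]]
contact_force: [0.1, -0.3, 1.8]
width: 0.475
```

```bash
python3 -c "
from h import *
st();plan([.5656,.322,.067])"
```

```text
{'t': 5.4833, 'joints': [-0.0646, 0.7231, -0.7693, 1.6977, 0.5929, 0.9686, 0.5815], 'position': [0.5658, 0.3216, 0.0669], 'orientation': [[-0.9977, -0.0677, 0.0002], [-0.0677, 0.9977, -0.0002], [-0.0002, -0.0002, -1.0]], 'contact_force': [0.059, -0.3081, 1.8028], 'width': 0.4751}
shift [ 0.001  0.003 -0.   ] turn [-0.0001  0.0001  0.0001]
```

Gripped at a width of 0.475 × 87 ≈ 41 mm. Now I'll lift it and carry it to the plate in front of the vee.

Request:
arm_command(commands=[{"x": 0,"y": 0,"z": -0.1,"rx": 0,"ry": 0,"rz": 0},{"x": 0,"y": 0,"z": -0.3,"rx": 0,"ry": 0,"rz": 0},{"x": 0,"y": 0,"z": -0.5,"rx": 0,"ry": 0,"rz": 0},{"x": 0,"y": 0,"z": -0.7,"rx": 0,"ry": 0,"rz": 0},{"x": 0,"y": 0,"z": -0.85,"rx": 0,"ry": 0,"rz": 0},{"x": 0,"y": 0,"z": -0.85,"rx": 0,"ry": 0,"rz": 0},{"x": 0,"y": 0,"z": -0.85,"rx": 0,"ry": 0,"rz": 0}])

```text
t: 6.07
position: [0.5658, 0.322, 0.1956]
orientation: [[-0.998, -0.068, 0.002], [-0.068, 0.998, 0.001], [-0.002, 0.001, -1.0]]
contact_force: [-0.8, -0.1, -5.0]
width: 0.478
```

```bash
python3 -c "
from h import *
st();plan(fx(-.028,0,.194))"
```

```text
{'t': 6.0667, 'joints': [-0.0126, 0.5942, -0.8525, 1.5917, 0.4757, 1.173, 0.6716], 'position': [0.5658, 0.322, 0.1956], 'orientation': [[-0.9977, -0.068, 0.0019], [-0.068, 0.9977, 0.0008], [-0.0019, 0.0007, -1.0]], 'contact_force': [-0.8487, -0.0876, -5.0492], 'width': 0.4775}
shift [ 0.766 -1.712  0.008] turn [0.0002 0.0006 0.0002]
```

Request:
arm_command(commands=[{"x": 0.1,"y": -0.2,"z": 0,"rx": 0,"ry": 0,"rz": 0},{"x": 0.2,"y": -0.4,"z": 0,"rx": 0,"ry": 0,"rz": 0},{"x": 0.3,"y": -0.6,"z": 0,"rx": 0,"ry": 0,"rz": 0},{"x": 0.4,"y": -0.8,"z": 0,"rx": 0,"ry": 0,"rz": 0},{"x": 0.45,"y": -1,"z": 0,"rx": 0,"ry": 0,"rz": 0}])

```text
t: 6.48
position: [0.5049, 0.1652, 0.1919]
orientation: [[-0.998, -0.069, -0.006], [-0.069, 0.998, -0.002], [0.006, -0.002, -1.0]]
contact_force: [0.6, -0.6, -3.4]
width: 0.483
```

Request:
arm_command(commands=[{"x": 0.1,"y": -0.2,"z": 0,"rx": 0,"ry": 0,"rz": 0},{"x": 0.2,"y": -0.4,"z": 0,"rx": 0,"ry": 0,"rz": 0},{"x": 0.3,"y": -0.6,"z": 0,"rx": 0,"ry": 0,"rz": 0},{"x": 0.31,"y": -0.7,"z": 0,"rx": 0,"ry": 0,"rz": 0},{"x": 0.31,"y": -0.7,"z": 0,"rx": 0,"ry": 0,"rz": 0},{"x": 0.31,"y": -0.7,"z": 0,"rx": 0,"ry": 0,"rz": 0}])

```text
t: 6.98
position: [0.4681, 0.058, 0.1929]
orientation: [[-0.998, -0.065, -0.003], [-0.065, 0.998, -0.0], [0.003, -0.0, -1.0]]
contact_force: [-0.4, -0.3, -3.7]
width: 0.477
```

Run:
```python
from h import *
st();plan(fx(-.028,0,.082))
s=robot.state();im,d=save("wrist","w2")
C=wcloud(d,s);Q=(C-FO)@FR
np.save("pics/w2Q.npy",Q)
P=Q.reshape(-1,3)
# cheek tops & vee edges in fixture frame
q=P[(P[:,2]>.066)&(P[:,2]<.078)&(abs(P[:,1])<.06)&(P[:,0]>0)&(P[:,0]<.075)]
print(len(q));
for y in np.arange(-.045,.046,.005):
    a=q[abs(q[:,1]-y)<.0015]
    if len(a)>3: print(y.round(3),a[:,0].min().round(4),a[:,0].max().round(4),len(a))
```

```text
{'t': 6.9833, 'joints': [0.601, 0.3021, -0.9588, 1.9928, 0.294, 0.9947, 1.1359], 'position': [0.4681, 0.058, 0.1929], 'orientation': [[-0.9979, -0.065, -0.0029], [-0.065, 0.9979, -0.0004], [0.0029, -0.0002, -1.0]], 'contact_force': [-0.3853, -0.3191, -3.6931], 'width': 0.4772}
shift [-0.006 -0.     0.74 ] turn [-0.0001 -0.0009 -0.0008]
122
-0.01 0.0708 0.0722 14
-0.005 0.073 0.0749 11
-0.0 0.0722 0.075 10
0.005 0.0722 0.0749 8
0.01 0.071 0.0738 12
0.015 0.071 0.0735 15
```

View pics/w2.png

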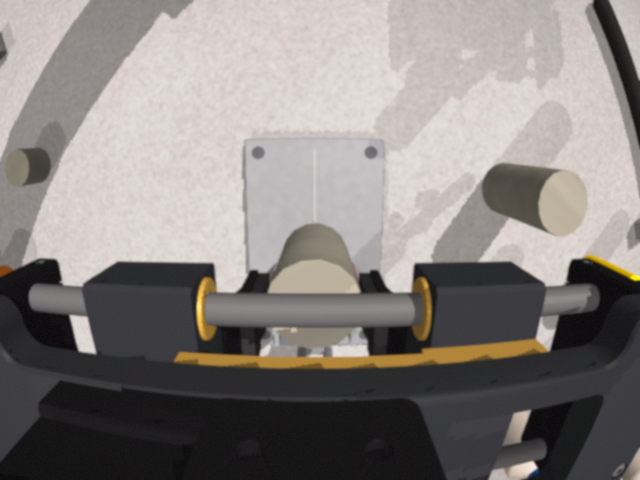

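The wrist view shows the core centred at about (315,270), on the plate's scribed centre line (x≈315). Now I'll lower it.

Request:
arm_command(commands=[{"x": 0,"y": 0,"z": 0.2,"rx": 0,"ry": 0,"rz": 0},{"x": 0,"y": 0,"z": 0.4,"rx": 0,"ry": 0,"rz": 0},{"x": 0,"y": 0,"z": 0.55,"rx": 0,"ry": 0,"rz": 0},{"x": 0,"y": 0,"z": 0.65,"rx": 0,"ry": 0,"rz": 0},{"x": 0,"y": 0,"z": 0.72,"rx": 0,"ry": 0,"rz": 0},{"x": 0,"y": 0,"z": 0.72,"rx": 0,"ry": 0,"rz": 0},{"x": 0,"y": 0,"z": 0.72,"rx": 0,"ry": 0,"rz": 0}])

```text
t: 7.62
position: [0.4693, 0.0607, 0.0862]
orientation: [[-0.998, -0.07, -0.001], [-0.07, 0.998, 0.001], [0.001, 0.001, -1.0]]
contact_force: [0.4, -1.0, -3.5]
width: 0.476
```

```bash
python3 -c "
from h import *
st();plan(fx(-.028,0,.079))"
```

```text
{'t': 7.6167, 'joints': [0.4664, 0.4577, -0.845, 2.0973, 0.4827, 0.7893, 0.9623], 'position': [0.4693, 0.0607, 0.0862], 'orientation': [[-0.9976, -0.0697, -0.0006], [-0.0697, 0.9976, 0.0009], [0.0006, 0.0009, -1.0]], 'contact_force': [0.3671, -1.014, -3.451], 'width': 0.4757}
shift [ 0.005 -0.018  0.048] turn [ 0.0003 -0.0002  0.0007]
```

Request:
arm_command(commands=[{"x": 0,"y": -0.018,"z": 0.02,"rx": 0,"ry": 0,"rz": 0},{"x": 0,"y": -0.018,"z": 0.035,"rx": 0,"ry": 0,"rz": 0},{"x": 0,"y": -0.018,"z": 0.045,"rx": 0,"ry": 0,"rz": 0},{"x": 0,"y": -0.018,"z": 0.045,"rx": 0,"ry": 0,"rz": 0},{"x": 0,"y": -0.018,"z": 0.045,"rx": 0,"ry": 0,"rz": 0}])

```text
t: 8.03
position: [0.4696, 0.0567, 0.0799]
orientation: [[-0.998, -0.068, 0.001], [-0.068, 0.998, -0.0], [-0.001, -0.0, -1.0]]
contact_force: [-0.2, 0.5, -3.2]
width: 0.476
```

```bash
python3 -c "
from h import *
st();plan(fx(.015,0,.079))"
```

```text
{'t': 8.0333, 'joints': [0.4648, 0.466, -0.8349, 2.1034, 0.496, 0.776, 0.9563], 'position': [0.4696, 0.0567, 0.0799], 'orientation': [[-0.9977, -0.0675, 0.0006], [-0.0675, 0.9977, -0.0002], [-0.0006, -0.0002, -1.0]], 'contact_force': [-0.1901, 0.5153, -3.1808], 'width': 0.4758}
shift [-0.281  0.009  0.006] turn [-0.0001  0.0002  0.    ]
```

Request:
arm_command(commands=[{"x": 0,"y": 0.009,"z": 0.006,"rx": 0,"ry": 0,"rz": 0},{"x": 0,"y": 0.009,"z": 0.01,"rx": 0,"ry": 0,"rz": 0},{"x": 0,"y": 0.009,"z": 0.012,"rx": 0,"ry": 0,"rz": 0},{"x": 0,"y": 0.009,"z": 0.012,"rx": 0,"ry": 0,"rz": 0}])

```text
t: 8.37
position: [0.4708, 0.0579, 0.079]
orientation: [[-0.998, -0.068, 0.003], [-0.068, 0.998, -0.001], [-0.003, -0.001, -1.0]]
contact_force: [0.3, -1.4, 5.0]
width: 0.474
```

```bash
python3 -c "
from h import *
st();plan(fx(.015,0,.079))"
```

```text
{'t': 8.3667, 'joints': [0.4593, 0.468, -0.8324, 2.1026, 0.5006, 0.7739, 0.9502], 'position': [0.4708, 0.0579, 0.079], 'orientation': [[-0.9977, -0.0678, 0.0027], [-0.0678, 0.9977, -0.0012], [-0.0026, -0.0014, -1.0]], 'contact_force': [0.3156, -1.358, 4.9818], 'width': 0.4737}
shift [-0.273  0.001  0.001] turn [-0.0004  0.0008  0.0001]
```

The core is on the plate (contact at 5 N up). I'll let it stand free and then re-grip lightly.

Request:
arm_command(commands=[{"x": 0,"y": 0,"z": 0,"rx": 0,"ry": 0,"rz": 0},{"x": 0,"y": 0,"z": 0,"rx": 0,"ry": 0,"rz": 0},{"x": 0,"y": 0,"z": 0,"rx": 0,"ry": 0,"rz": 0},{"x": 0,"y": 0,"z": 0,"rx": 0,"ry": 0,"rz": 0}], gripper=0.25)

```text
t: 8.7
position: [0.4693, 0.0584, 0.0778]
orientation: [[-0.998, -0.068, -0.0], [-0.068, 0.998, 0.0], [-0.0, 0.0, -1.0]]
contact_force: [0.5, -0.5, 0.3]
width: 0.613
```

Request:
arm_command(commands=[{"x": 0,"y": 0,"z": 0,"rx": 0,"ry": 0,"rz": 0},{"x": 0,"y": 0,"z": 0,"rx": 0,"ry": 0,"rz": 0},{"x": 0,"y": 0,"z": 0,"rx": 0,"ry": 0,"rz": 0},{"x": 0,"y": 0,"z": 0,"rx": 0,"ry": 0,"rz": 0},{"x": 0,"y": 0,"z": 0,"rx": 0,"ry": 0,"rz": 0}], gripper=-0.4, grip_force=12)

```text
t: 9.12
position: [0.4693, 0.0581, 0.0777]
orientation: [[-0.998, -0.068, -0.0], [-0.068, 0.998, -0.0], [0.0, -0.0, -1.0]]
contact_force: [0.2, 0.7, 0.0]
width: 0.478
```

```bash
python3 -c "
from h import *
st();plan(fx(.012,0,.079))"
```

```text
{'t': 9.1167, 'joints': [0.4592, 0.4695, -0.832, 2.1048, 0.4997, 0.7726, 0.9503], 'position': [0.4693, 0.0581, 0.0777], 'orientation': [[-0.9977, -0.0678, -0.0001], [-0.0678, 0.9977, -0.0], [0.0001, -0.0, -1.0]], 'contact_force': [0.1815, 0.6583, 0.0378], 'width': 0.4778}
shift [-0.262 -0.001 -0.009] turn [-0.     -0.      0.0001]
```

Request:
arm_command(commands=[{"x": -0.04,"y": 0,"z": 0,"rx": 0,"ry": 0,"rz": 0},{"x": -0.09,"y": 0,"z": 0,"rx": 0,"ry": 0,"rz": 0},{"x": -0.14,"y": 0,"z": 0,"rx": 0,"ry": 0,"rz": 0},{"x": -0.19,"y": 0,"z": 0,"rx": 0,"ry": 0,"rz": 0},{"x": -0.23,"y": 0,"z": 0,"rx": 0,"ry": 0,"rz": 0},{"x": -0.26,"y": 0,"z": 0,"rx": 0,"ry": 0,"rz": 0},{"x": -0.26,"y": 0,"z": 0,"rx": 0,"ry": 0,"rz": 0},{"x": -0.26,"y": 0,"z": 0,"rx": 0,"ry": 0,"rz": 0}])

```text
t: 9.78
position: [0.5084, 0.0608, 0.0775]
orientation: [[-0.998, -0.068, 0.0], [-0.068, 0.998, 0.0], [-0.0, 0.0, -1.0]]
contact_force: [-0.6, -0.5, -0.4]
width: 0.481
```

```bash
cat >> h.py <<'E'
def fs():
    s=robot.state();print("t",round(s["t"],2),"fix pos",((s["position"]-FO)@FR).round(4),"F fix",(np.array(s["contact_force"])@FR).round(2),"w",round(s["width"],3),"tq",np.round(s["wrist_torque"],2))
E
python3 -c "
from h import *
fs();plan(fx(.02,0,.0777))"
```

```text
t 9.78 fix pos [0.0119 0.0001 0.0775] F fix [-0.64 -0.49 -0.45] w 0.481 tq [ 0.05 -0.2  -0.04]
shift [-0.054 -0.    -0.001] turn [0.     0.     0.0001]
```

Request:
arm_command(commands=[{"x": -0.01,"y": 0,"z": 0,"rx": 0,"ry": 0,"rz": 0},{"x": -0.02,"y": 0,"z": 0,"rx": 0,"ry": 0,"rz": 0},{"x": -0.03,"y": 0,"z": 0,"rx": 0,"ry": 0,"rz": 0},{"x": -0.04,"y": 0,"z": 0,"rx": 0,"ry": 0,"rz": 0},{"x": -0.04,"y": 0,"z": 0,"rx": 0,"ry": 0,"rz": 0}])

```text
t: 10.2
position: [0.5146, 0.0612, 0.0777]
orientation: [[-0.998, -0.068, 0.001], [-0.068, 0.998, 0.0], [-0.001, 0.0, -1.0]]
contact_force: [1.0, -0.0, -2.8]
width: 0.476
```

```bash
python3 -c "
from h import *
fs()"
```

```text
t 10.2 fix pos [0.0181 0.0001 0.0777] F fix [ 1.02 -0.09 -2.8 ] w 0.476 tq [ 0.12 -0.15  0.02]
```

Request:
arm_command(commands=[{"x": -0.004,"y": 0,"z": 0,"rx": 0,"ry": 0,"rz": 0},{"x": -0.008,"y": 0,"z": 0,"rx": 0,"ry": 0,"rz": 0},{"x": -0.008,"y": 0,"z": 0,"rx": 0,"ry": 0,"rz": 0},{"x": -0.008,"y": 0,"z": 0,"rx": 0,"ry": 0,"rz": 0}])

```text
t: 10.53
position: [0.5155, 0.0613, 0.0778]
orientation: [[-0.998, -0.068, 0.0], [-0.068, 0.998, -0.0], [-0.0, -0.0, -1.0]]
contact_force: [-0.4, 0.7, -2.9]
width: 0.483
```

```bash
python3 -c "
from h import *
fs()"
```

```text
t 10.53 fix pos [0.019  0.0001 0.0778] F fix [-0.35  0.72 -2.89] w 0.483 tq [ 0.06 -0.18  0.01]
```

Request:
arm_command(commands=[{"x": -0.004,"y": 0,"z": 0.003,"rx": 0,"ry": 0,"rz": 0},{"x": -0.008,"y": 0,"z": 0.003,"rx": 0,"ry": 0,"rz": 0},{"x": -0.008,"y": 0,"z": 0.003,"rx": 0,"ry": 0,"rz": 0},{"x": -0.008,"y": 0,"z": 0.003,"rx": 0,"ry": 0,"rz": 0}])

```text
t: 10.87
position: [0.5166, 0.0614, 0.0774]
orientation: [[-0.998, -0.068, -0.0], [-0.068, 0.998, -0.0], [0.0, -0.0, -1.0]]
contact_force: [-0.8, -1.3, -1.4]
width: 0.482
```

```bash
python3 -c "
from h import *
fs()"
```

```text
t 10.87 fix pos [0.02   0.0001 0.0774] F fix [-0.85 -1.25 -1.38] w 0.482 tq [ 0.04  0.11 -0.01]
```

Request:
arm_command(commands=[{"x": -0.003,"y": 0,"z": 0,"rx": 0,"ry": 0,"rz": 0},{"x": -0.006,"y": 0,"z": 0,"rx": 0,"ry": 0,"rz": 0},{"x": -0.006,"y": 0,"z": 0,"rx": 0,"ry": 0,"rz": 0},{"x": -0.006,"y": 0,"z": 0,"rx": 0,"ry": 0,"rz": 0}])

```text
t: 11.2
position: [0.5175, 0.0614, 0.0773]
orientation: [[-0.998, -0.068, -0.0], [-0.068, 0.998, -0.0], [0.0, -0.0, -1.0]]
contact_force: [-1.8, -0.2, -1.2]
width: 0.479
```

```bash
python3 -c "
from h import *
fs()"
```

```text
t 11.2 fix pos [0.0209 0.0001 0.0773] F fix [-1.8  -0.07 -1.21] w 0.479 tq [0.06 0.19 0.02]
```

Request:
arm_command(commands=[{"x": -0.003,"y": 0,"z": 0,"rx": 0,"ry": 0,"rz": 0},{"x": -0.006,"y": 0,"z": 0,"rx": 0,"ry": 0,"rz": 0},{"x": -0.006,"y": 0,"z": 0,"rx": 0,"ry": 0,"rz": 0},{"x": -0.006,"y": 0,"z": 0,"rx": 0,"ry": 0,"rz": 0}])

```text
t: 11.53
position: [0.5185, 0.0615, 0.0774]
orientation: [[-0.998, -0.068, 0.0], [-0.068, 0.998, 0.0], [-0.0, -0.0, -1.0]]
contact_force: [-1.4, -0.1, -0.4]
width: 0.476
```

```bash
python3 -c "
from h import *
fs()
s=robot.state();im,d=save('wrist','w3');t,dd=save('top','t3')
C=(wcloud(d,s)-FO)@FR;T=(cloud('top',dd)-FO)@FR
for n,A in(('w',C),('t',T)):
    P=A.reshape(-1,3);q=P[(np.hypot(P[:,0]-.02,P[:,1])<.033)&(P[:,2]>.09)&(P[:,2]<.102)];print(n,len(q),q.min(0).round(4),q.max(0).round(4))
"
```

```text
t 11.53 fix pos [0.022  0.0001 0.0774] F fix [-1.43  0.03 -0.45] w 0.476 tq [0.06 0.18 0.03]
w 2925 [-0.0002 -0.0297  0.09  ] [0.0391 0.0305 0.102 ]
t 1 [0.0123 0.0262 0.0922] [0.0123 0.0262 0.0922]
```

Request:
arm_command(commands=[{"x": -0.003,"y": 0,"z": 0,"rx": 0,"ry": 0,"rz": 0},{"x": -0.006,"y": 0,"z": 0,"rx": 0,"ry": 0,"rz": 0},{"x": -0.006,"y": 0,"z": 0,"rx": 0,"ry": 0,"rz": 0},{"x": -0.006,"y": 0,"z": 0,"rx": 0,"ry": 0,"rz": 0}])

```text
t: 11.97
position: [0.5194, 0.0616, 0.0774]
orientation: [[-0.998, -0.068, 0.0], [-0.068, 0.998, -0.0], [-0.0, -0.0, -1.0]]
contact_force: [-1.7, -0.2, -1.0]
width: 0.479
```

```bash
python3 -c "
from h import *
fs()"
```

```text
t 11.97 fix pos [0.0229 0.0001 0.0774] F fix [-1.72 -0.1  -1.03] w 0.479 tq [0.11 0.19 0.01]
```

Request:
arm_command(commands=[{"x": -0.002,"y": 0,"z": 0,"rx": 0,"ry": 0,"rz": 0},{"x": -0.004,"y": 0,"z": 0,"rx": 0,"ry": 0,"rz": 0},{"x": -0.004,"y": 0,"z": 0,"rx": 0,"ry": 0,"rz": 0},{"x": -0.004,"y": 0,"z": 0,"rx": 0,"ry": 0,"rz": 0}])

```text
t: 12.3
position: [0.52, 0.0616, 0.0774]
orientation: [[-0.998, -0.068, 0.0], [-0.068, 0.998, -0.0], [-0.0, -0.0, -1.0]]
contact_force: [-0.7, -0.2, -1.8]
width: 0.478
```

```bash
python3 -c "
from h import *
fs()
s=robot.state();im,d=save('wrist','w4')
Q=(wcloud(d,s)-FO)@FR
# front generatrix of the core near y=0: x vs z
P=Q.reshape(-1,3);P=P[(abs(P[:,1])<.003)&(abs(P[:,0])<.03)]
for z in np.arange(.02,.1,.01):
    a=P[abs(P[:,2]-z)<.004]
    if len(a): print(z.round(3),np.median(a[:,0]).round(4),len(a))
"
```

```text
t 12.3 fix pos [0.0235 0.0001 0.0774] F fix [-0.7  -0.13 -1.84] w 0.478 tq [0.06 0.19 0.04]
0.03 -0.0268 45
0.04 -0.0226 95
0.05 -0.0177 114
0.06 -0.013 126
0.07 -0.008 143
0.08 -0.0032 175
0.09 0.0017 199
```

View pics/w4.png

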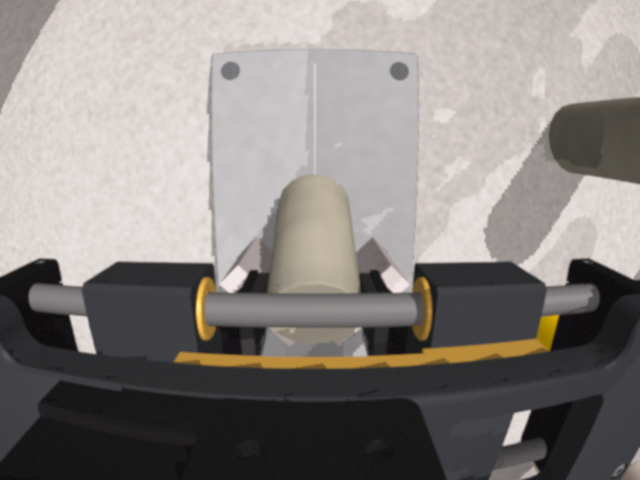

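The core has pivoted in the light grip. Its base lags towards −x: it shows at (312,180), and the front line leans about 25°, so it isn't on the cheeks yet. I'll back the hand up so that base friction rights it.

Request:
arm_command(commands=[{"x": 0.03,"y": 0,"z": 0,"rx": 0,"ry": 0,"rz": 0},{"x": 0.06,"y": 0,"z": 0,"rx": 0,"ry": 0,"rz": 0},{"x": 0.09,"y": 0,"z": 0,"rx": 0,"ry": 0,"rz": 0},{"x": 0.12,"y": 0,"z": 0,"rx": 0,"ry": 0,"rz": 0},{"x": 0.14,"y": 0,"z": 0,"rx": 0,"ry": 0,"rz": 0},{"x": 0.14,"y": 0,"z": 0,"rx": 0,"ry": 0,"rz": 0}], grip_force=8)

```text
t: 12.85
position: [0.4981, 0.0603, 0.0776]
orientation: [[-0.998, -0.068, -0.0], [-0.068, 0.998, -0.0], [0.0, -0.0, -1.0]]
contact_force: [-0.4, -0.3, 4.1]
width: 0.476
```

```bash
cat >> h.py <<'E'
def tilt(n):
    fs();s=robot.state();im,d=save('wrist',n);Q=(wcloud(d,s)-FO)@FR
    P=Q.reshape(-1,3);P=P[(abs(P[:,1])<.003)&(abs(P[:,0])<.06)&(P[:,2]>.02)&(P[:,2]<.092)]
    k=np.polyfit(P[:,2],P[:,0],1);print("lean deg",np.degrees(np.arctan(k[0])).round(1),"front line at base x",np.polyval(k,.012).round(4),"top",np.polyval(k,.096).round(4),len(P))
E
python3 -c "
from h import *
tilt('w5')"
```

```text
t 12.85 fix pos [0.0016 0.0002 0.0776] F fix [-0.38 -0.26  4.06] w 0.476 tq [ 0.13 -0.03  0.04]
lean deg -1.5 front line at base x -0.0148 top -0.017 756
```

It's upright again. I'll release it, rise clear, shut the fingers and come down in front to push low.

Request:
arm_command(commands=[{"x": 0,"y": 0,"z": 0,"rx": 0,"ry": 0,"rz": 0},{"x": 0,"y": 0,"z": 0,"rx": 0,"ry": 0,"rz": 0},{"x": 0,"y": 0,"z": 0,"rx": 0,"ry": 0,"rz": 0},{"x": 0,"y": 0,"z": -0.05,"rx": 0,"ry": 0,"rz": 0},{"x": 0,"y": 0,"z": -0.2,"rx": 0,"ry": 0,"rz": 0},{"x": 0,"y": 0,"z": -0.4,"rx": 0,"ry": 0,"rz": 0},{"x": 0.2,"y": 0,"z": -0.4,"rx": 0,"ry": 0,"rz": 0},{"x": 0.4,"y": 0,"z": -0.4,"rx": 0,"ry": 0,"rz": 0}], gripper=0.3)

```text
t: 13.57
position: [0.4408, 0.057, 0.1392]
orientation: [[-0.998, -0.067, 0.004], [-0.067, 0.998, 0.002], [-0.004, 0.002, -1.0]]
contact_force: [-0.4, -0.7, -0.2]
width: 0.65
```

Request:
arm_command(commands=[{"x": 0,"y": 0,"z": 0,"rx": 0,"ry": 0,"rz": 0},{"x": 0,"y": 0,"z": 0,"rx": 0,"ry": 0,"rz": 0},{"x": 0,"y": 0,"z": 0,"rx": 0,"ry": 0,"rz": 0},{"x": 0,"y": 0,"z": 0,"rx": 0,"ry": 0,"rz": 0},{"x": 0,"y": 0,"z": 0,"rx": 0,"ry": 0,"rz": 0},{"x": 0,"y": 0,"z": 0,"rx": 0,"ry": 0,"rz": 0}], gripper=-1, grip_force=20)

```text
t: 14.07
position: [0.4398, 0.0563, 0.1373]
orientation: [[-0.998, -0.068, 0.0], [-0.068, 0.998, 0.001], [-0.0, 0.001, -1.0]]
contact_force: [-0.7, 0.2, 0.7]
width: 0.277
```

Run:
```python
from h import *
fs();im,d=save("top","t6");C=(cloud("top",d)-FO)@FR;P=C.reshape(-1,3)
q=P[(abs(P[:,1])<.04)&(P[:,2]>.09)&(P[:,2]<.101)&(P[:,0]>-.03)&(P[:,0]<.05)]
if len(q):print("top",len(q),(q.max(0)/2+q.min(0)/2).round(4),np.ptp(q,axis=0).round(4))
plan(fx(-.05,0,.048))
tilt("w6")
```

```text
t 14.07 fix pos [-0.0569  0.0003  0.1373] F fix [-0.69  0.23  0.73] w 0.277 tq [ 0.11 -0.13 -0.02]
shift [-0.047 -0.002  0.595] turn [ 0.0002 -0.      0.0001]
t 14.12 fix pos [-0.0571  0.0003  0.1372] F fix [-0.76  1.29 -0.02] w 0.234 tq [ 0.1  -0.15  0.03]
lean deg -0.1 front line at base x -0.032 top -0.0321 217
```

View pics/w6.png

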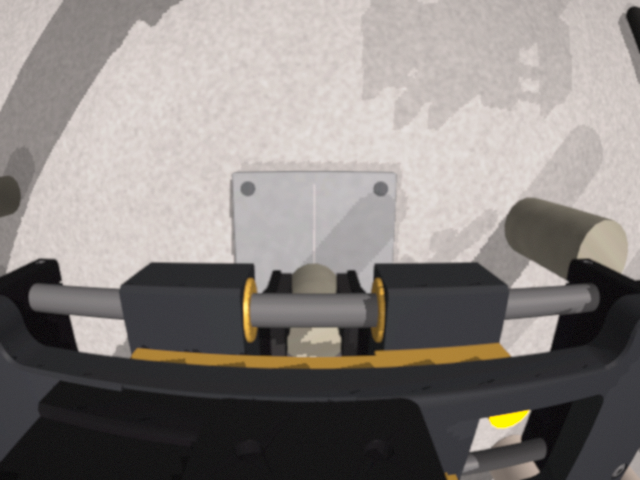

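Run:
```python
from h import *
im,d=save("scene","s6");C=(cloud("scene",d)-FO)@FR;P=C.reshape(-1,3)
# points of the core in fixture frame
for z in np.arange(.02,.105,.01):
    q=P[(abs(P[:,1])<.028)&(abs(P[:,2]-z)<.003)&(P[:,0]>-.06)&(P[:,0]<.02)]
    if len(q)>5: 
        A=np.c_[2*q[:,:2],np.ones(len(q))];c=np.linalg.lstsq(A,(q[:,:2]**2).sum(1),rcond=None)[0]
        print(z.round(3),len(q),"circle",c[:2].round(4),np.sqrt(c[2]+c[:2]@c[:2]).round(4),"ymin",q[:,1].min().round(4))
```

```text
0.02 27 circle [-0.0142  0.0201] 0.0419 ymin -0.0273
0.03 14 circle [-0.0167 -0.0127] 0.0111 ymin -0.025
0.04 15 circle [-0.0172 -0.013 ] 0.0109 ymin -0.0255
0.05 20 circle [-0.0136  0.0113] 0.0313 ymin -0.023
0.06 25 circle [-0.0154  0.0128] 0.0325 ymin -0.0234
0.07 21 circle [-0.0149 -0.0027] 0.0189 ymin -0.0235
0.08 29 circle [-0.014 -0.003] 0.0185 ymin -0.0237
0.09 28 circle [-0.0138 -0.0038] 0.0185 ymin -0.0237
0.1 83 circle [-0.0152 -0.0036] 0.0149 ymin -0.0247
```

The wrist view shows the core standing upright at about (315,285–340) on the centre line, in front of the shut fingers. Its centre is at fixture x≈−12 mm. Next I'll lower the fingers in front of it.

Request:
arm_command(commands=[{"x": 0.03,"y": 0,"z": 0.15,"rx": 0,"ry": 0,"rz": 0},{"x": 0.03,"y": 0,"z": 0.3,"rx": 0,"ry": 0,"rz": 0},{"x": 0.03,"y": 0,"z": 0.45,"rx": 0,"ry": 0,"rz": 0},{"x": 0.03,"y": 0,"z": 0.58,"rx": 0,"ry": 0,"rz": 0},{"x": 0.03,"y": 0,"z": 0.66,"rx": 0,"ry": 0,"rz": 0},{"x": 0.03,"y": 0,"z": 0.66,"rx": 0,"ry": 0,"rz": 0},{"x": 0.03,"y": 0,"z": 0.66,"rx": 0,"ry": 0,"rz": 0}])

```text
t: 14.8
position: [0.4345, 0.0561, 0.0381]
orientation: [[-0.998, -0.068, -0.001], [-0.068, 0.998, 0.0], [0.001, 0.0, -1.0]]
contact_force: [-0.4, 0.1, 0.8]
width: 0.008
```

```bash
python3 -c "
from h import *
fs();plan(fx(-.045,0,.04))"
```

```text
t 14.8 fix pos [-0.0622  0.0004  0.0381] F fix [-0.42  0.09  0.84] w 0.008 tq [ 0.1  -0.16  0.07]
shift [-0.115 -0.003 -0.013] turn [ 0.0001 -0.0004  0.0003]
```

Request:
arm_command(commands=[{"x": -0.06,"y": -0.002,"z": 0,"rx": 0,"ry": 0,"rz": 0},{"x": -0.11,"y": -0.002,"z": 0,"rx": 0,"ry": 0,"rz": 0},{"x": -0.14,"y": -0.002,"z": 0,"rx": 0,"ry": 0,"rz": 0},{"x": -0.16,"y": -0.002,"z": 0,"rx": 0,"ry": 0,"rz": 0},{"x": -0.18,"y": -0.002,"z": 0,"rx": 0,"ry": 0,"rz": 0},{"x": -0.2,"y": -0.002,"z": 0,"rx": 0,"ry": 0,"rz": 0},{"x": -0.22,"y": -0.002,"z": 0,"rx": 0,"ry": 0,"rz": 0},{"x": -0.22,"y": -0.002,"z": 0,"rx": 0,"ry": 0,"rz": 0}])

```text
t: 15.47
position: [0.4683, 0.0578, 0.0384]
orientation: [[-0.998, -0.068, 0.001], [-0.068, 0.998, 0.0], [-0.001, 0.0, -1.0]]
contact_force: [-1.4, 0.6, 1.0]
width: 0.006
```

```bash
cat >> h.py <<'E'
def core(n):
    im,d=save("scene",n);P=((cloud("scene",d)-FO)@FR).reshape(-1,3)
    q=P[(abs(P[:,1])<.03)&(abs(P[:,2]-.096)<.004)&(P[:,0]>-.05)&(P[:,0]<.06)]
    print("core top",len(q),(q.max(0)/2+q.min(0)/2).round(4),np.ptp(q,axis=0).round(4),"z med",np.median(q[:,2]).round(4))
E
python3 -c "
from h import *
fs();core('s7')"
```

```text
t 15.47 fix pos [-0.0284 -0.0002  0.0384] F fix [-1.38  0.73  0.98] w 0.006 tq [0.06 0.26 0.03]
core top 87 [ 0.0058 -0.0025  0.096 ] [0.0298 0.0432 0.0079] z med 0.0977
```

Request:
arm_command(commands=[{"x": -0.015,"y": 0,"z": 0,"rx": 0,"ry": 0,"rz": 0},{"x": -0.03,"y": 0,"z": 0,"rx": 0,"ry": 0,"rz": 0},{"x": -0.045,"y": 0,"z": 0,"rx": 0,"ry": 0,"rz": 0},{"x": -0.06,"y": 0,"z": 0,"rx": 0,"ry": 0,"rz": 0},{"x": -0.075,"y": 0,"z": 0,"rx": 0,"ry": 0,"rz": 0},{"x": -0.085,"y": 0,"z": 0,"rx": 0,"ry": 0,"rz": 0},{"x": -0.085,"y": 0,"z": 0,"rx": 0,"ry": 0,"rz": 0}])

```text
t: 16.1
position: [0.481, 0.0587, 0.0384]
orientation: [[-0.998, -0.068, 0.001], [-0.068, 0.998, 0.0], [-0.001, 0.0, -1.0]]
contact_force: [-0.9, 0.2, -0.8]
width: 0.007
```

```bash
python3 -c "
from h import *
fs();core('s8')"
```

```text
t 16.1 fix pos [-0.0157 -0.0002  0.0384] F fix [-0.88  0.27 -0.81] w 0.007 tq [0.05 0.19 0.01]
core top 91 [ 0.0184 -0.0024  0.096 ] [0.0309 0.0449 0.0079] z med 0.0977
```

Request:
arm_command(commands=[{"x": -0.005,"y": 0,"z": 0,"rx": 0,"ry": 0,"rz": 0},{"x": -0.01,"y": 0,"z": 0,"rx": 0,"ry": 0,"rz": 0},{"x": -0.013,"y": 0,"z": 0,"rx": 0,"ry": 0,"rz": 0},{"x": -0.013,"y": 0,"z": 0,"rx": 0,"ry": 0,"rz": 0},{"x": -0.013,"y": 0,"z": 0,"rx": 0,"ry": 0,"rz": 0}])

```text
t: 16.57
position: [0.4823, 0.0587, 0.0383]
orientation: [[-0.998, -0.068, 0.0], [-0.068, 0.998, -0.0], [-0.0, -0.0, -1.0]]
contact_force: [-2.8, -0.4, 0.9]
width: 0.004
```

```bash
python3 -c "
from h import *
fs()"
```

```text
t 16.57 fix pos [-0.0144 -0.0002  0.0383] F fix [-2.79 -0.21  0.94] w 0.004 tq [ 0.07  0.39 -0.02]
```

Request:
arm_command(commands=[{"x": -0.003,"y": 0,"z": 0,"rx": 0,"ry": 0,"rz": 0},{"x": -0.006,"y": 0,"z": 0,"rx": 0,"ry": 0,"rz": 0},{"x": -0.006,"y": 0,"z": 0,"rx": 0,"ry": 0,"rz": 0},{"x": -0.006,"y": 0,"z": 0,"rx": 0,"ry": 0,"rz": 0}])

```text
t: 16.9
position: [0.4832, 0.0588, 0.0383]
orientation: [[-0.998, -0.068, 0.0], [-0.068, 0.998, -0.0], [-0.0, -0.0, -1.0]]
contact_force: [-2.0, -0.5, 0.5]
width: 0.006
```

```bash
python3 -c "
from h import *
fs()"
```

```text
t 16.9 fix pos [-0.0134 -0.0002  0.0383] F fix [-2.02 -0.38  0.48] w 0.006 tq [ 0.03  0.36 -0.06]
```

Request:
arm_command(commands=[{"x": -0.002,"y": 0,"z": 0,"rx": 0,"ry": 0,"rz": 0},{"x": -0.004,"y": 0,"z": 0,"rx": 0,"ry": 0,"rz": 0},{"x": -0.004,"y": 0,"z": 0,"rx": 0,"ry": 0,"rz": 0},{"x": -0.004,"y": 0,"z": 0,"rx": 0,"ry": 0,"rz": 0}])

```text
t: 17.23
position: [0.4838, 0.0589, 0.0383]
orientation: [[-0.998, -0.068, 0.0], [-0.068, 0.998, -0.0], [-0.0, -0.0, -1.0]]
contact_force: [-2.5, -0.4, 1.2]
width: 0.01
```

```bash
python3 -c "
from h import *
fs();core('s9')"
```

```text
t 17.23 fix pos [-0.0129 -0.0002  0.0383] F fix [-2.5  -0.21  1.16] w 0.01 tq [ 0.08  0.41 -0.02]
core top 93 [ 0.0189 -0.003   0.0958] [0.0348 0.0433 0.0074] z med 0.0967
```

Request:
arm_command(commands=[{"x": -0.003,"y": 0,"z": 0,"rx": 0,"ry": 0,"rz": 0},{"x": -0.006,"y": 0,"z": 0,"rx": 0,"ry": 0,"rz": 0},{"x": -0.008,"y": 0,"z": 0,"rx": 0,"ry": 0,"rz": 0},{"x": -0.008,"y": 0,"z": 0,"rx": 0,"ry": 0,"rz": 0},{"x": -0.008,"y": 0,"z": 0,"rx": 0,"ry": 0,"rz": 0}])

```text
t: 17.7
position: [0.4838, 0.0589, 0.0383]
orientation: [[-0.998, -0.068, -0.002], [-0.068, 0.998, -0.001], [0.002, -0.001, -1.0]]
contact_force: [-5.7, -1.0, 4.0]
width: 0.006
```

```bash
python3 -c "
from h import *
fs()"
```

```text
t 17.7 fix pos [-0.0128 -0.0002  0.0383] F fix [-5.78 -0.6   3.96] w 0.006 tq [0.05 1.05 0.01]
```

Request:
arm_command(commands=[{"x": -0.002,"y": 0,"z": 0,"rx": 0,"ry": 0,"rz": 0},{"x": -0.004,"y": 0,"z": 0,"rx": 0,"ry": 0,"rz": 0},{"x": -0.004,"y": 0,"z": 0,"rx": 0,"ry": 0,"rz": 0},{"x": -0.004,"y": 0,"z": 0,"rx": 0,"ry": 0,"rz": 0}])

```text
t: 18.03
position: [0.4839, 0.0588, 0.0382]
orientation: [[-0.998, -0.068, -0.003], [-0.068, 0.998, -0.001], [0.003, -0.001, -1.0]]
contact_force: [-6.0, -1.2, 5.6]
width: 0.004
```

```bash
python3 -c "
from h import *
fs()"
```

```text
t 18.03 fix pos [-0.0128 -0.0002  0.0382] F fix [-6.02 -0.83  5.56] w 0.004 tq [0.07 1.31 0.04]
```

Request:
arm_command(commands=[{"x": 0,"y": 0.005,"z": 0,"rx": 0,"ry": 0,"rz": 0},{"x": 0,"y": 0.01,"z": 0,"rx": 0,"ry": 0,"rz": 0},{"x": 0,"y": 0.01,"z": 0,"rx": 0,"ry": 0,"rz": 0},{"x": 0,"y": 0.01,"z": 0,"rx": 0,"ry": 0,"rz": 0}])

```text
t: 18.37
position: [0.4843, 0.0598, 0.0382]
orientation: [[-0.998, -0.068, -0.002], [-0.068, 0.998, -0.002], [0.002, -0.002, -1.0]]
contact_force: [-5.9, -1.4, 2.6]
width: 0.005
```

```bash
python3 -c "
from h import *
fs()"
```

```text
t 18.37 fix pos [-0.0123  0.0007  0.0382] F fix [-5.95 -1.05  2.62] w 0.005 tq [-0.17  1.01 -0.04]
```

Request:
arm_command(commands=[{"x": 0,"y": -0.008,"z": 0,"rx": 0,"ry": 0,"rz": 0},{"x": 0,"y": -0.015,"z": 0,"rx": 0,"ry": 0,"rz": 0},{"x": 0,"y": -0.02,"z": 0,"rx": 0,"ry": 0,"rz": 0},{"x": 0,"y": -0.02,"z": 0,"rx": 0,"ry": 0,"rz": 0},{"x": 0,"y": -0.02,"z": 0,"rx": 0,"ry": 0,"rz": 0}])

```text
t: 18.78
position: [0.4841, 0.0588, 0.0381]
orientation: [[-0.998, -0.069, -0.002], [-0.069, 0.998, 0.001], [0.002, 0.001, -1.0]]
contact_force: [-5.7, 3.0, 2.0]
width: 0.004
```

```bash
python3 -c "
from h import *
fs()"
```

```text
t 18.78 fix pos [-0.0126 -0.0003  0.0381] F fix [-5.51  3.39  2.04] w 0.004 tq [0.66 1.14 0.04]
```

The sideways test shows the core hanging on the right cheek: moving +y lets it slide deeper, and −y is resisted. I'll work it towards +y.

Request:
arm_command(commands=[{"x": 0,"y": 0.01,"z": 0,"rx": 0,"ry": 0,"rz": 0},{"x": 0,"y": 0.02,"z": 0,"rx": 0,"ry": 0,"rz": 0},{"x": 0,"y": 0.025,"z": 0,"rx": 0,"ry": 0,"rz": 0},{"x": 0,"y": 0.025,"z": 0,"rx": 0,"ry": 0,"rz": 0},{"x": 0,"y": 0.025,"z": 0,"rx": 0,"ry": 0,"rz": 0}])

```text
t: 19.2
position: [0.4842, 0.0598, 0.038]
orientation: [[-0.998, -0.067, -0.003], [-0.067, 0.998, -0.003], [0.003, -0.003, -1.0]]
contact_force: [-5.6, -2.5, 3.4]
width: 0.005
```

```bash
python3 -c "
from h import *
fs()"
```

```text
t 19.2 fix pos [-0.0124  0.0007  0.038 ] F fix [-5.79 -2.16  3.42] w 0.005 tq [-0.42  0.85 -0.09]
```

Request:
arm_command(commands=[{"x": 0,"y": 0.004,"z": 0,"rx": 0,"ry": 0,"rz": 0},{"x": 0,"y": 0.008,"z": 0,"rx": 0,"ry": 0,"rz": 0},{"x": 0,"y": 0.008,"z": 0,"rx": 0,"ry": 0,"rz": 0},{"x": 0,"y": 0.008,"z": 0,"rx": 0,"ry": 0,"rz": 0}])

```text
t: 19.53
position: [0.484, 0.0601, 0.038]
orientation: [[-0.998, -0.066, -0.003], [-0.066, 0.998, -0.004], [0.003, -0.004, -1.0]]
contact_force: [-4.6, -4.6, 4.3]
width: 0.005
```

```bash
python3 -c "
from h import *
fs();core('s10')"
```

```text
t 19.53 fix pos [-0.0125  0.0011  0.038 ] F fix [-4.92 -4.3   4.33] w 0.005 tq [-0.82  0.88 -0.03]
core top 94 [ 0.0203 -0.0012  0.096 ] [0.0299 0.0487 0.0079] z med 0.0968
```

Request:
arm_command(commands=[{"x": 0,"y": -0.008,"z": 0,"rx": 0,"ry": 0,"rz": 0},{"x": 0,"y": -0.016,"z": 0,"rx": 0,"ry": 0,"rz": 0},{"x": -0.005,"y": -0.018,"z": 0,"rx": 0,"ry": 0,"rz": 0},{"x": -0.01,"y": -0.018,"z": 0,"rx": 0,"ry": 0,"rz": 0},{"x": -0.01,"y": -0.018,"z": 0,"rx": 0,"ry": 0,"rz": 0},{"x": -0.01,"y": -0.018,"z": 0,"rx": 0,"ry": 0,"rz": 0}])

```text
t: 20.08
position: [0.4843, 0.0596, 0.038]
orientation: [[-0.998, -0.068, -0.005], [-0.068, 0.998, -0.002], [0.005, -0.002, -1.0]]
contact_force: [-8.5, -0.9, 6.0]
width: 0.007
```

Run:
```python
from h import *
fs();core('s11')
im=cv2.imread("pics/s11.png");cv2.imwrite("pics/s11c.png",cv2.resize(im[170:300,250:390],None,fx=5,fy=4.6,interpolation=cv2.INTER_CUBIC))
```

```text
t 20.08 fix pos [-0.0123  0.0005  0.038 ] F fix [-8.53 -0.33  6.02] w 0.007 tq [-0.03  1.61 -0.  ]
core top 93 [ 0.0204 -0.001   0.0959] [0.0321 0.045  0.0076] z med 0.0971
```

View pics/s11c.png

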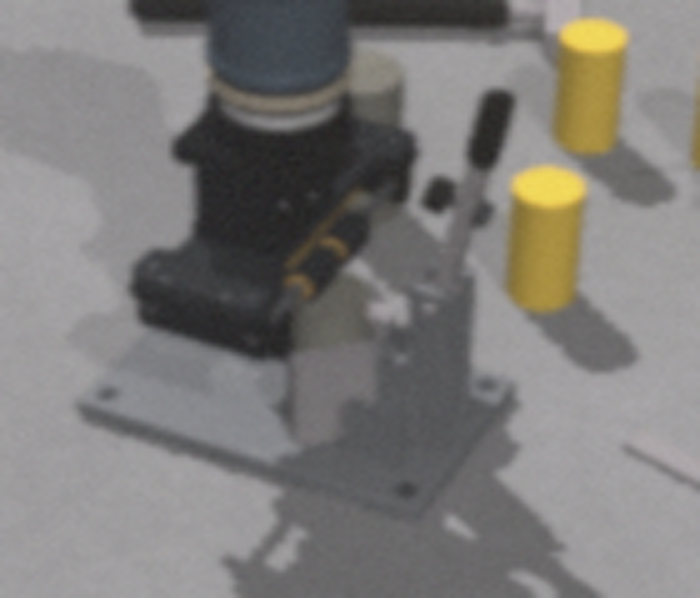

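In the crop the core stands upright in the vee at about (335,370), between the cheeks with the fingers behind it. The push is balanced (Fx −8.5, Fy −0.3). I'll back off straight, rise, and check the seating from above with the wrist camera.

Request:
arm_command(commands=[{"x": 0.015,"y": 0,"z": 0,"rx": 0,"ry": 0,"rz": 0},{"x": 0.04,"y": 0,"z": 0,"rx": 0,"ry": 0,"rz": 0},{"x": 0.15,"y": 0,"z": 0,"rx": 0,"ry": 0,"rz": 0},{"x": 0.3,"y": 0,"z": -0.1,"rx": 0,"ry": 0,"rz": 0},{"x": 0.3,"y": 0,"z": -0.35,"rx": 0,"ry": 0,"rz": 0},{"x": 0.3,"y": 0,"z": -0.6,"rx": 0,"ry": 0,"rz": 0},{"x": 0.3,"y": 0,"z": -0.85,"rx": 0,"ry": 0,"rz": 0},{"x": 0.3,"y": 0,"z": -1,"rx": 0,"ry": 0,"rz": 0}])

```text
t: 20.8
position: [0.4447, 0.0577, 0.1923]
orientation: [[-0.998, -0.068, 0.008], [-0.068, 0.998, 0.0], [-0.008, -0.0, -1.0]]
contact_force: [1.1, -0.5, -0.4]
width: 0.007
```

Request:
arm_command(commands=[{"x": 0,"y": 0.2,"z": -0.25,"rx": 0,"ry": 0,"rz": 0},{"x": 0,"y": 0.4,"z": -0.25,"rx": 0,"ry": 0,"rz": 0},{"x": 0,"y": 0.6,"z": -0.25,"rx": 0,"ry": 0,"rz": 0},{"x": 0,"y": 0.8,"z": -0.25,"rx": 0,"ry": 0,"rz": 0},{"x": 0,"y": 0.8,"z": -0.25,"rx": 0,"ry": 0,"rz": 0}])

```text
t: 21.22
position: [0.4339, 0.1835, 0.2277]
orientation: [[-0.997, -0.077, 0.005], [-0.077, 0.997, 0.006], [-0.005, 0.005, -1.0]]
contact_force: [0.0, -0.2, -0.0]
width: 0.007
```

Run:
```python
from h import *
fs();s=robot.state();im,d=save("wrist","w12");it,dt=save("top","t12")
m=np.array
T=(cloud("top",dt)-FO)@FR;P=T.reshape(-1,3)
q=P[(np.hypot(P[:,0]-.02,P[:,1])<.035)&(P[:,2]>.09)&(P[:,2]<.102)]
print("top-view core",len(q),(q.max(0)/2+q.min(0)/2).round(4),np.ptp(q,axis=0).round(4))
q=P[(P[:,2]>.066)&(P[:,2]<.078)&(abs(P[:,1])<.06)&(P[:,0]>0)&(P[:,0]<.065)]
print("cheeks",q.min(0).round(4),q.max(0).round(4))
cv2.imwrite("pics/t12c.png",cv2.resize(it[195:335,215:355,::-1],(600,600),interpolation=cv2.INTER_CUBIC))
```

```text
t 21.22 fix pos [-0.0542  0.1275  0.2277] F fix [ 0.01 -0.17 -0.04] w 0.007 tq [ 0.11 -0.1   0.01]
top-view core 257 [ 0.0199 -0.0003  0.096 ] [0.0416 0.0389 0.0116]
cheeks [ 0.0006 -0.0443  0.066 ] [0.0647 0.0451 0.0778]
```

View pics/t12c.png

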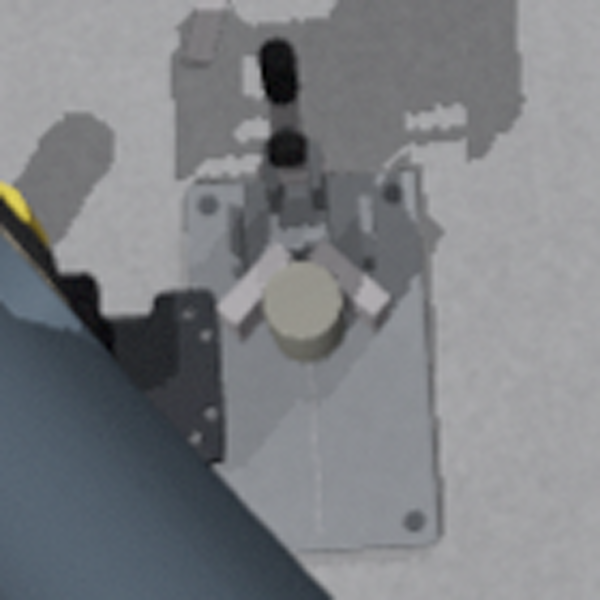

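From above, the core centre is at (19.9, −0.3) mm in the fixture frame, with the cheeks symmetric at −44/+45 mm, so it's seated (nominal 20, 0). Next I'll go round behind the handle.

Request:
arm_command(commands=[{"x": -0.25,"y": 0,"z": 0,"rx": 0,"ry": 0,"rz": 0},{"x": -0.5,"y": 0,"z": 0,"rx": 0,"ry": 0,"rz": 0},{"x": -0.75,"y": 0,"z": 0,"rx": 0,"ry": 0,"rz": 0},{"x": -1,"y": 0,"z": 0,"rx": 0,"ry": 0,"rz": 0},{"x": -1,"y": 0,"z": 0,"rx": 0,"ry": 0,"rz": 0}])

```text
t: 21.73
position: [0.5911, 0.1831, 0.2241]
orientation: [[-0.998, -0.059, 0.003], [-0.059, 0.998, 0.002], [-0.003, 0.002, -1.0]]
contact_force: [0.7, 0.4, 0.2]
width: 0.004
```

```bash
python3 -c "
from h import *
fs();st();plan(fx(.15,0.1275,.228))"
```

```text
t 21.73 fix pos [0.1026 0.1165 0.2241] F fix [0.71 0.38 0.17] w 0.004 tq [ 0.03 -0.15  0.03]
{'t': 21.7333, 'joints': [0.2697, 0.5305, -0.915, 1.6379, 0.4459, 1.1933, 0.8841], 'position': [0.5911, 0.1831, 0.2241], 'orientation': [[-0.9983, -0.059, 0.0026], [-0.059, 0.9983, 0.0019], [-0.0027, 0.0017, -1.0]], 'contact_force': [0.6842, 0.4278, 0.1681], 'width': 0.0038}
shift [-0.315  0.076 -0.025] turn [ 0.0005  0.0009 -0.0027]
```

Request:
arm_command(commands=[{"x": -0.2,"y": 0,"z": -0.025,"rx": 0,"ry": 0,"rz": 0},{"x": -0.36,"y": 0,"z": -0.025,"rx": 0,"ry": 0,"rz": 0},{"x": -0.36,"y": -0.2,"z": -0.025,"rx": 0,"ry": 0,"rz": 0},{"x": -0.36,"y": -0.4,"z": -0.025,"rx": 0,"ry": 0,"rz": 0},{"x": -0.36,"y": -0.4,"z": -0.025,"rx": 0,"ry": 0,"rz": 0}])

```text
t: 22.15
position: [0.6442, 0.1203, 0.228]
orientation: [[-0.998, -0.056, -0.0], [-0.056, 0.998, -0.006], [0.001, -0.006, -1.0]]
contact_force: [0.4, -1.3, 0.2]
width: 0.005
```

```bash
python3 -c "
from h import *
fs();plan(fx(.152,0,.228))
im,d=save('scene','s13')
P=((cloud('scene',d)-FO)@FR).reshape(-1,3)
q=P[(P[:,2]>.232)&(P[:,2]<.25)&(abs(P[:,1])<.03)&(P[:,0]>.06)&(P[:,0]<.15)];print('handle',len(q),q.min(0).round(4),q.max(0).round(4))"
```

```text
t 22.15 fix pos [0.1513 0.0503 0.228 ] F fix [ 0.31 -1.34  0.18] w 0.005 tq [-0.   -0.13  0.02]
shift [-0.008 -0.336  0.002] turn [-0.002  -0.0002 -0.0036]
handle 42 [ 0.0953 -0.0115  0.2322] [ 0.1122 -0.002   0.2494]
```

Request:
arm_command(commands=[{"x": -0.01,"y": -0.15,"z": 0,"rx": 0,"ry": 0,"rz": -0.0036},{"x": -0.01,"y": -0.3,"z": 0,"rx": 0,"ry": 0,"rz": -0.0036},{"x": -0.01,"y": -0.34,"z": 0,"rx": 0,"ry": 0,"rz": -0.0036},{"x": -0.01,"y": -0.34,"z": 0,"rx": 0,"ry": 0,"rz": -0.0036},{"x": -0.01,"y": -0.34,"z": 0,"rx": 0,"ry": 0,"rz": -0.0036}])

```text
t: 22.62
position: [0.6463, 0.0802, 0.2297]
orientation: [[-0.997, -0.079, 0.0], [-0.079, 0.997, 0.001], [-0.0, 0.001, -1.0]]
contact_force: [0.1, -0.1, 0.6]
width: 0.004
```

Request:
arm_command(commands=[{"x": 0.06,"y": 0,"z": 0,"rx": 0,"ry": 0,"rz": 0},{"x": 0.12,"y": 0,"z": 0,"rx": 0,"ry": 0,"rz": 0},{"x": 0.16,"y": 0,"z": 0,"rx": 0,"ry": 0,"rz": 0},{"x": 0.2,"y": 0,"z": 0,"rx": 0,"ry": 0,"rz": 0},{"x": 0.24,"y": 0,"z": 0,"rx": 0,"ry": 0,"rz": 0},{"x": 0.28,"y": 0,"z": 0,"rx": 0,"ry": 0,"rz": 0},{"x": 0.32,"y": 0,"z": 0,"rx": 0,"ry": 0,"rz": 0},{"x": 0.36,"y": 0,"z": 0,"rx": 0,"ry": 0,"rz": 0}])

```text
t: 23.28
position: [0.5924, 0.0754, 0.2298]
orientation: [[-0.997, -0.079, 0.001], [-0.079, 0.997, 0.0], [-0.001, 0.0, -1.0]]
contact_force: [0.8, 0.5, 1.7]
width: 0.005
```

```bash
cat >> h.py <<'E'
def clampview(n):
    im,d=save('scene',n);P=((cloud('scene',d)-FO)@FR).reshape(-1,3);im=im.reshape(-1,3)
    for z in np.arange(.10,.27,.015):
        q=P[(abs(P[:,2]-z)<.005)&(abs(P[:,1])<.012)&(P[:,0]>-.07)&(P[:,0]<.16)]
        if len(q)>3: print(z.round(3),len(q),q[:,0].min().round(3),q[:,0].max().round(3))
E
python3 -c "
from h import *
fs();clampview('s14')"
```

```text
t 23.28 fix pos [0.0966 0.0091 0.2298] F fix [0.85 0.48 1.68] w 0.005 tq [ 0.28 -0.39  0.03]
0.1 93 -0.005 0.094
0.115 13 0.072 0.096
0.13 27 0.075 0.096
0.145 19 0.075 0.085
0.16 23 0.074 0.084
0.175 27 0.054 0.087
0.19 63 0.054 0.089
0.205 17 0.07 0.081
0.22 21 0.071 0.082
0.235 54 0.064 0.105
0.25 22 0.066 0.105
0.265 9 0.103 0.106
```

The arm is about at upright now, with a handle force of roughly 1 N. I'll push on past it.

Request:
arm_command(commands=[{"x": 0.04,"y": -0.02,"z": 0,"rx": 0,"ry": 0,"rz": 0},{"x": 0.08,"y": -0.04,"z": 0,"rx": 0,"ry": 0,"rz": 0},{"x": 0.12,"y": -0.04,"z": 0,"rx": 0,"ry": 0,"rz": 0},{"x": 0.16,"y": -0.04,"z": 0,"rx": 0,"ry": 0,"rz": 0},{"x": 0.2,"y": -0.04,"z": 0,"rx": 0,"ry": 0,"rz": 0},{"x": 0.24,"y": -0.04,"z": 0,"rx": 0,"ry": 0,"rz": 0},{"x": 0.26,"y": -0.04,"z": 0,"rx": 0,"ry": 0,"rz": 0},{"x": 0.26,"y": -0.04,"z": 0,"rx": 0,"ry": 0,"rz": 0}])

```text
t: 24.0
position: [0.5532, 0.0664, 0.2296]
orientation: [[-0.997, -0.08, -0.001], [-0.08, 0.997, -0.001], [0.001, -0.001, -1.0]]
contact_force: [-0.2, -0.1, -0.3]
width: 0.006
```

```bash
python3 -c "
from h import *
fs();clampview('s15')"
```

```text
t 24.0 fix pos [0.0569 0.0027 0.2296] F fix [-0.24 -0.11 -0.31] w 0.006 tq [ 0.12 -0.16 -0.01]
0.1 91 -0.005 0.093
0.115 14 0.087 0.093
0.13 39 0.068 0.093
0.145 22 0.062 0.079
0.16 26 0.057 0.07
0.175 45 0.03 0.067
0.19 35 0.042 0.066
0.205 28 0.036 0.052
0.22 29 0.028 0.047
0.235 55 0.023 0.066
0.25 20 0.025 0.066
0.265 14 0.061 0.066
```

It's past upright and sinking by itself, with no contact force. I'll move the hand up and back, then wait.

Request:
arm_command(commands=[{"x": -0.1,"y": 0,"z": -0.2,"rx": 0,"ry": 0,"rz": 0},{"x": -0.2,"y": 0,"z": -0.4,"rx": 0,"ry": 0,"rz": 0},{"x": -0.3,"y": 0.2,"z": -0.5,"rx": 0,"ry": 0,"rz": 0},{"x": -0.3,"y": 0.4,"z": -0.5,"rx": 0,"ry": 0,"rz": 0},{"x": -0.3,"y": 0.6,"z": -0.5,"rx": 0,"ry": 0,"rz": 0},{"x": -0.3,"y": 0.8,"z": -0.5,"rx": 0,"ry": 0,"rz": 0},{"x": -0.3,"y": 0.9,"z": -0.5,"rx": 0,"ry": 0,"rz": 0},{"x": -0.3,"y": 0.9,"z": -0.5,"rx": 0,"ry": 0,"rz": 0}])

```text
t: 24.72
position: [0.5866, 0.2099, 0.3049]
orientation: [[-0.996, -0.087, -0.001], [-0.087, 0.996, 0.003], [0.0, 0.003, -1.0]]
contact_force: [-0.2, 0.6, 0.6]
width: 0.009
```

Request:
arm_command(commands=[{"x": 0,"y": 0,"z": 0,"rx": 0,"ry": 0,"rz": 0},{"x": 0,"y": 0,"z": 0,"rx": 0,"ry": 0,"rz": 0},{"x": 0,"y": 0,"z": 0,"rx": 0,"ry": 0,"rz": 0},{"x": 0,"y": 0,"z": 0,"rx": 0,"ry": 0,"rz": 0},{"x": 0,"y": 0,"z": 0,"rx": 0,"ry": 0,"rz": 0},{"x": 0,"y": 0,"z": 0,"rx": 0,"ry": 0,"rz": 0},{"x": 0,"y": 0,"z": 0,"rx": 0,"ry": 0,"rz": 0},{"x": 0,"y": 0,"z": 0,"rx": 0,"ry": 0,"rz": 0}])

```text
t: 25.38
position: [0.5885, 0.2042, 0.3046]
orientation: [[-0.997, -0.079, 0.0], [-0.079, 0.997, -0.0], [-0.0, -0.0, -1.0]]
contact_force: [-1.3, -0.8, -0.0]
width: 0.005
```

Request:
arm_command(commands=[{"x": 0,"y": 0,"z": 0,"rx": 0,"ry": 0,"rz": 0},{"x": 0,"y": 0,"z": 0,"rx": 0,"ry": 0,"rz": 0},{"x": 0,"y": 0,"z": 0,"rx": 0,"ry": 0,"rz": 0},{"x": 0,"y": 0,"z": 0,"rx": 0,"ry": 0,"rz": 0},{"x": 0,"y": 0,"z": 0,"rx": 0,"ry": 0,"rz": 0},{"x": 0,"y": 0,"z": 0,"rx": 0,"ry": 0,"rz": 0},{"x": 0,"y": 0,"z": 0,"rx": 0,"ry": 0,"rz": 0},{"x": 0,"y": 0,"z": 0,"rx": 0,"ry": 0,"rz": 0}])

```text
t: 26.05
position: [0.5885, 0.2045, 0.3046]
orientation: [[-0.997, -0.079, 0.0], [-0.079, 0.997, -0.0], [-0.0, -0.0, -1.0]]
contact_force: [-0.4, -0.6, 0.0]
width: 0.005
```

```bash
python3 -c "
from h import *
fs();clampview('s16')
im=cv2.imread('pics/s16.png');cv2.imwrite('pics/s16c.png',cv2.resize(im[170:300,250:390],None,fx=5,fy=4.6,interpolation=cv2.INTER_CUBIC))"
```

```text
t 26.05 fix pos [0.1014 0.138  0.3046] F fix [-0.43 -0.55  0.05] w 0.005 tq [ 0.11 -0.16 -0.06]
0.1 91 -0.005 0.092
0.115 11 0.02 0.094
0.13 122 0.004 0.094
0.145 53 -0.014 0.045
0.16 65 -0.042 0.024
0.175 33 -0.05 -0.021
```

View pics/s16c.png

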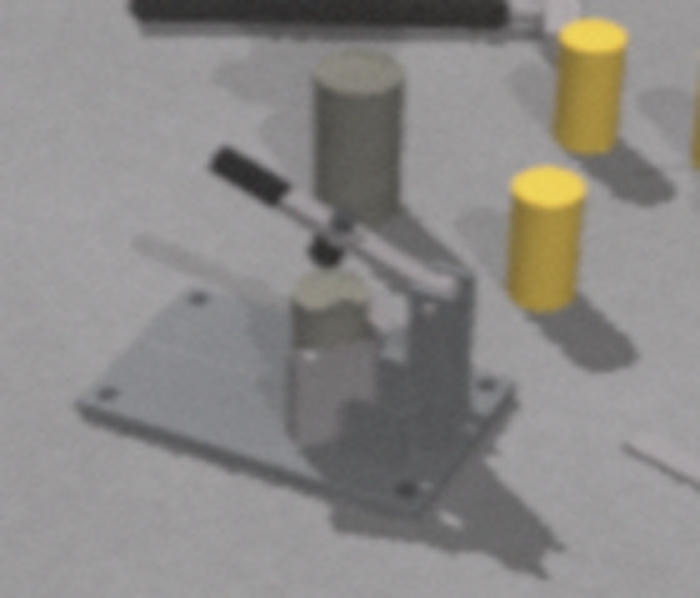

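The crop shows the arm still sinking, with the foot at (325,248) just above the core top at (330,285). I'll wait for it to settle.

Request:
arm_command(commands=[{"x": 0,"y": 0,"z": 0,"rx": 0,"ry": 0,"rz": 0},{"x": 0,"y": 0,"z": 0,"rx": 0,"ry": 0,"rz": 0},{"x": 0,"y": 0,"z": 0,"rx": 0,"ry": 0,"rz": 0},{"x": 0,"y": 0,"z": 0,"rx": 0,"ry": 0,"rz": 0},{"x": 0,"y": 0,"z": 0,"rx": 0,"ry": 0,"rz": 0},{"x": 0,"y": 0,"z": 0,"rx": 0,"ry": 0,"rz": 0},{"x": 0,"y": 0,"z": 0,"rx": 0,"ry": 0,"rz": 0},{"x": 0,"y": 0,"z": 0,"rx": 0,"ry": 0,"rz": 0}])

```text
t: 26.77
position: [0.5885, 0.2045, 0.3046]
orientation: [[-0.997, -0.079, 0.0], [-0.079, 0.997, -0.0], [-0.0, -0.0, -1.0]]
contact_force: [1.0, -1.0, -0.1]
width: 0.005
```

Request:
arm_command(commands=[{"x": 0,"y": 0,"z": 0,"rx": 0,"ry": 0,"rz": 0},{"x": 0,"y": 0,"z": 0,"rx": 0,"ry": 0,"rz": 0},{"x": 0,"y": 0,"z": 0,"rx": 0,"ry": 0,"rz": 0},{"x": 0,"y": 0,"z": 0,"rx": 0,"ry": 0,"rz": 0},{"x": 0,"y": 0,"z": 0,"rx": 0,"ry": 0,"rz": 0},{"x": 0,"y": 0,"z": 0,"rx": 0,"ry": 0,"rz": 0},{"x": 0,"y": 0,"z": 0,"rx": 0,"ry": 0,"rz": 0},{"x": 0,"y": 0,"z": 0,"rx": 0,"ry": 0,"rz": 0}])

```text
t: 27.43
position: [0.5885, 0.2045, 0.3046]
orientation: [[-0.997, -0.079, 0.0], [-0.079, 0.997, -0.0], [-0.0, -0.0, -1.0]]
contact_force: [0.2, -0.8, 0.7]
width: 0.007
```

Request:
arm_command(commands=[{"x": 0,"y": 0.2,"z": 0,"rx": 0,"ry": 0,"rz": 0},{"x": 0,"y": 0.4,"z": 0,"rx": 0,"ry": 0,"rz": 0},{"x": 0,"y": 0.6,"z": 0,"rx": 0,"ry": 0,"rz": 0},{"x": 0,"y": 0.6,"z": 0,"rx": 0,"ry": 0,"rz": 0},{"x": 0,"y": 0.6,"z": 0,"rx": 0,"ry": 0,"rz": 0},{"x": 0,"y": 0.6,"z": 0,"rx": 0,"ry": 0,"rz": 0},{"x": 0,"y": 0.6,"z": 0,"rx": 0,"ry": 0,"rz": 0},{"x": 0,"y": 0.6,"z": 0,"rx": 0,"ry": 0,"rz": 0}])

```text
t: 28.1
position: [0.5821, 0.2926, 0.3045]
orientation: [[-0.997, -0.077, 0.0], [-0.077, 0.997, -0.001], [-0.0, -0.001, -1.0]]
contact_force: [0.1, -0.3, 0.7]
width: 0.006
```

Run:
```python
from h import *
fs();clampview('s17')
it,dt=save('top','t17');P=((cloud("top",dt)-FO)@FR).reshape(-1,3)
q=P[(np.hypot(P[:,0]-.02,P[:,1])<.03)&(P[:,2]>.091)&(P[:,2]<.1)]
print("core",len(q),(q.max(0)/2+q.min(0)/2).round(4),np.ptp(q,axis=0).round(4))
a=cv2.imread('pics/s17.png')[170:300,250:390];b=it[195:335,215:355,::-1]
cv2.imwrite('pics/s17c.png',np.hstack([cv2.resize(x,(400,400),interpolation=cv2.INTER_CUBIC) for x in(a,b)]))
```

```text
t 28.1 fix pos [0.101  0.2264 0.3045] F fix [ 0.06 -0.33  0.74] w 0.006 tq [ 0.09 -0.12  0.01]
0.1 75 -0.006 0.095
0.115 72 -0.058 0.094
0.13 146 -0.061 0.092
core 35 [ 0.0281 -0.0131  0.0961] [0.0211 0.0133 0.0073]
```

View pics/s17c.png

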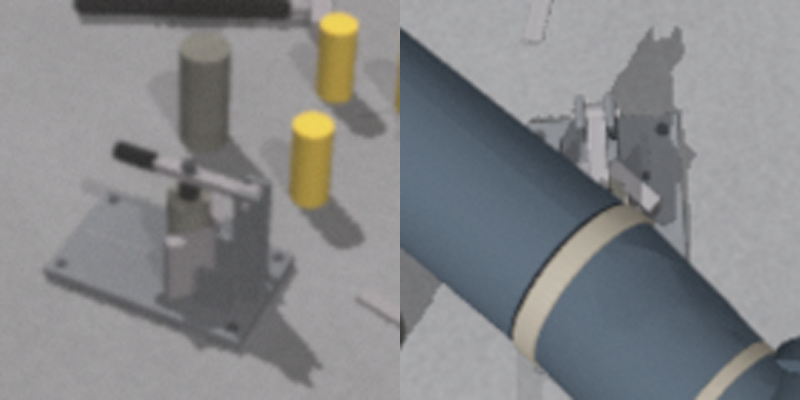

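The left panel shows the foot on the core and the arm level. In the right panel the forearm hides the top view, so I'll move it aside for a last check and let things settle.

Request:
arm_command(commands=[{"x": 0.2,"y": -0.25,"z": -0.1,"rx": 0,"ry": 0,"rz": 0},{"x": 0.2,"y": -0.5,"z": -0.2,"rx": 0,"ry": 0,"rz": 0},{"x": 0.2,"y": -0.75,"z": -0.2,"rx": 0,"ry": 0,"rz": 0},{"x": 0.2,"y": -1,"z": -0.2,"rx": 0,"ry": 0,"rz": 0}])

```text
t: 28.53
position: [0.5633, 0.1407, 0.3361]
orientation: [[-0.997, -0.08, 0.003], [-0.08, 0.997, -0.0], [-0.003, -0.001, -1.0]]
contact_force: [1.9, 0.1, -0.6]
width: 0.007
```

Request:
arm_command(commands=[{"x": 0,"y": -0.25,"z": 0,"rx": 0,"ry": 0,"rz": 0},{"x": 0,"y": -0.5,"z": 0,"rx": 0,"ry": 0,"rz": 0},{"x": 0,"y": -0.75,"z": 0,"rx": 0,"ry": 0,"rz": 0},{"x": 0,"y": -1,"z": 0,"rx": 0,"ry": 0,"rz": 0}])

```text
t: 28.87
position: [0.5749, -0.0098, 0.3349]
orientation: [[-0.997, -0.078, 0.001], [-0.078, 0.997, -0.001], [-0.001, -0.001, -1.0]]
contact_force: [0.2, 0.3, 0.6]
width: 0.003
```

Request:
arm_command(commands=[{"x": 0,"y": -0.25,"z": 0,"rx": 0,"ry": 0,"rz": 0},{"x": 0,"y": -0.5,"z": 0,"rx": 0,"ry": 0,"rz": 0},{"x": 0,"y": -0.75,"z": 0,"rx": 0,"ry": 0,"rz": 0},{"x": 0,"y": -1,"z": 0,"rx": 0,"ry": 0,"rz": 0}])

```text
t: 29.2
position: [0.5866, -0.1594, 0.3349]
orientation: [[-0.997, -0.078, 0.0], [-0.078, 0.997, -0.001], [-0.0, -0.001, -1.0]]
contact_force: [0.3, 0.7, 0.4]
width: 0.007
```

Request:
arm_command(commands=[{"x": 0,"y": -0.25,"z": 0,"rx": 0,"ry": 0,"rz": 0},{"x": 0,"y": -0.4,"z": 0,"rx": 0,"ry": 0,"rz": 0},{"x": 0,"y": -0.4,"z": 0,"rx": 0,"ry": 0,"rz": 0},{"x": 0,"y": -0.4,"z": 0,"rx": 0,"ry": 0,"rz": 0},{"x": 0,"y": -0.4,"z": 0,"rx": 0,"ry": 0,"rz": 0}])

```text
t: 29.62
position: [0.5916, -0.2158, 0.3347]
orientation: [[-0.997, -0.08, 0.0], [-0.08, 0.997, 0.001], [-0.0, 0.001, -1.0]]
contact_force: [0.1, -0.4, 0.1]
width: 0.005
```

Run:
```python
from h import *
st()
it,dt=save('top','t18');W=cloud("top",dt);P=((W-FO)@FR).reshape(-1,3)
q=P[(np.hypot(P[:,0]-.02,P[:,1])<.03)&(P[:,2]>.09)&(P[:,2]<.1)]
print("core",len(q),(q.max(0)/2+q.min(0)/2).round(4),np.ptp(q,axis=0).round(4),q.min(0).round(4))
a=P[(abs(P[:,1])<.012)&(P[:,0]>-.07)&(P[:,0]<.08)&(P[:,2]>.105)]
print("arm bar top z vs x",[(x,np.median(a[abs(a[:,0]-x)<.005,2]).round(4)) for x in(-.04,-.01,.02,.04,.06) if (abs(a[:,0]-x)<.005).any()])
w=W.reshape(-1,3)
for n,x,y,z in(("big",.422,.253,.108),("short",.422,-.267,.04),("y1",.595,.419,.083),("y2",.507,.399,.083),("y3",.562,.229,.083)):
    q=w[(np.hypot(w[:,0]-x,w[:,1]-y)<.04)&(abs(w[:,2]-z)<.006)]
    if len(q):print(n,len(q),(q.max(0)/2+q.min(0)/2).round(4))
```

```text
{'t': 29.6167, 'joints': [0.9034, 0.4622, -0.913, 1.4565, 0.3653, 1.401, 1.6308], 'position': [0.5916, -0.2158, 0.3347], 'orientation': [[-0.9968, -0.0797, 0.0002], [-0.0797, 0.9968, 0.0008], [-0.0002, 0.0008, -1.0]], 'contact_force': [0.1251, -0.3717, 0.1131], 'width': 0.0053}
core 125 [ 0.0207 -0.0003  0.095 ] [0.0364 0.0389 0.0098] [ 0.0024 -0.0197  0.0901]
arm bar top z vs x [(-0.04, np.float64(0.1252)), (-0.01, np.float64(0.1225)), (0.02, np.float64(0.1287)), (0.04, np.float64(0.122)), (0.06, np.float64(0.1223))]
big 453 [0.4219 0.2529 0.108 ]
short 250 [ 0.422  -0.2668  0.0399]
y1 252 [0.5955 0.419  0.0833]
y2 258 [0.5072 0.3997 0.0829]
y3 250 [0.5628 0.2288 0.0831]
```

```bash
python3 -c "
from station import robot
print(robot.sign_off())"
```

```text
the job is handed in; nothing more can be done
None
```

The slim core is seated in the vee with the hold-down foot resting on top of it, and the job was handed in at about 30 s with the robot clear of everything.

**What I did**
- I stood the core on the plate in front of the vee and pushed it back low down with shut fingers. It first hung on the right cheek, so I worked it sideways until it bore on both.
- The final push was 8.5 N, with only 0.3 N sideways.
- I pushed the hold-down arm forward past upright from behind its handle. It then sank onto the core by itself.

**Last checks**
- **Seating:** after the push and before clamping, the core centre was at (19.9, −0.3) mm in the fixture frame, against a nominal (20, 0). After clamping it read (20.7, −0.3) mm with part of its top hidden by the arm, so its x is less certain.
- **Hold-down arm:** it is level, with the bar top at z = 122.5 mm against 123 mm nominal.
- **Bystanders:** the thick core, the short core and the three yellow look-alikes are within about 1 mm of where they started. I did not re-measure the jar, brush, hammer, bottle, sieve or caliper, but the hand never went low near them.

**What went wrong or disagreed**
- **First slide:** I held the core by its top too lightly and it tilted about 25° in the grip, so I righted it by backing up and switched to pushing low.
- **Camera offset:** with the core against the cheeks, the scene camera read its y about 1 mm more negative than the top camera, within the 2 mm calibration.

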